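Load the plate magazine, wind it down and cover it

TASK

Stack all the loose fixture plates, flat and square, on the pile on the raised bed of the plate magazine, lowering each one gently until it touches, because nobody knows how high the pile already is. Then wind the crank clockwise through its two full turns to the stop, so that the pile sinks below the rim, and lay the cover flat and square over the well. Leave the vials, the screwdriver and the pin plate where they are.

Things in the scene. Friction and masses are not known exactly. Their poses are not given: they have to be found in the camera images.
- plate_0: One of up to four identical pale resin fixture plates, 50 x 52 x 11 mm (x, y, z), with four small round holes, 70 g; it starts lying flat on the worktop. Origin at the centre of its underside. May be absent (None).
- plate_1: One of up to four identical pale resin fixture plates, 50 x 52 x 11 mm (x, y, z), with four small round holes, 70 g; it starts lying flat on the worktop. Origin at the centre of its underside. May be absent (None).
- plate_2: One of up to four identical pale resin fixture plates, 50 x 52 x 11 mm (x, y, z), with four small round holes, 70 g; it starts lying flat on the worktop. Origin at the centre of its underside. May be absent (None).
- plate_3: One of up to four identical pale resin fixture plates, 50 x 52 x 11 mm (x, y, z), with four small round holes, 70 g; it starts lying flat on the worktop. Origin at the centre of its underside. May be absent (None).
- cover: Cover: square aluminium plate 100 x 100 x 6 mm with an upright black handle bar in its middle, 50 mm long along the cover's y, 16 mm thick along x, 14 to 38 mm above the cover's underside. 180 g. Origin at the centre of the underside. It starts flat on the worktop.
- magazine: Plate magazine, fixed: an upright square aluminium well, 100 x 100 mm outside, 76 x 76 mm inside, 100 mm high, open at the top; centred 125 mm from it along the magazine's -x a grey gearbox, 84 mm high, 80 x 66 mm, with the crank on top. Foot flanges reach 71 mm along +-y, 13 mm high. Origin under the well's centre, on the worktop.
- well_rim (a point): Centre of the well's mouth at the height of its rim (100 mm above the worktop); x and y run along the well's sides (the magazine's axes).
- bed: Lift bed, 72 x 72 mm, in the well; origin at the centre of its upper face, about 2 mm above the rim at crank 0; sinks 5.3 mm per radian of the crank, and gives on springs 0.4 mm per newton. A loose grey packing plate, 62 x 62 mm, of unknown thickness (5 to 20 mm) and not among the readings, lies centred on it as foot of the pile and stays. Never load the pile with over 50 N.
- crank (a joint): Angle of the crank, rad: about 0 to 0.6 at the start (bed up), 12.7 at the stop (bed down). It grows as the crank is turned clockwise seen from above. Friction about 0.22 N m; it stays where it is left.
- crank_grip (a point): Middle of the crank's flat-sided grip, on the vertical crank axis, 118 mm above the worktop: an upright block 14 mm thick along this point's x, 40 mm long along its y, reaching 16 mm above and below this point. Two short arms with 18 mm balls go out along +-y to 53 mm from the axis, 8 mm lower. The axes turn with the crank.
- vial_a: Bystander: small vial with blue cap, 27 mm wide, 56 mm high; origin under its centre.
- vial_b: Bystander: small vial with pale cap, 27 mm wide, 52 mm high; origin under its centre.
- amber_screwdriver: Bystander: small screwdriver with amber handle, 130 mm long, lying flat; origin under its middle.
- pins: Bystander: pale resin plate 56 x 64 mm with four upright steel pins, 54 mm high; origin under its centre. It is not to be stacked.
Mind the look-alikes: they are no part of the job. Leave any black or purple look-alike of the plate_3 alone.

How it is judged:
On the way, in this order (a step that is already met when the one before it is completed fails the run):
1. with the bed still up, every plate lies flat and square on the pile, let go (horizontal distance between each of plate_0, plate_1, plate_2, plate_3 and well_rim below 0.009 m and angle between each of plate_0, plate_1, plate_2, plate_3's own z axis and vertical below 0.1 rad and (angle between the x axis of plate_0 and the x axis of well_rim, either way round below 0.17 rad or angle between the x axis of plate_0 and the y axis of well_rim, either way round below 0.17 rad) and z of each of plate_0, plate_1, plate_2, plate_3 in the frame of bed above 0.005 m and linear speed of each of plate_0, plate_1, plate_2, plate_3 below 0.02 m/s and contact force between the fingers and plate_0 below 0.1 N and (angle between the x axis of plate_1 and the x axis of well_rim, either way round below 0.17 rad or angle between the x axis of plate_1 and the y axis of well_rim, either way round below 0.17 rad) and contact force between the fingers and plate_1 below 0.1 N and (angle between the x axis of plate_2 and the x axis of well_rim, either way round below 0.17 rad or angle between the x axis of plate_2 and the y axis of well_rim, either way round below 0.17 rad) and contact force between the fingers and plate_2 below 0.1 N and (angle between the x axis of plate_3 and the x axis of well_rim, either way round below 0.17 rad or angle between the x axis of plate_3 and the y axis of well_rim, either way round below 0.17 rad) and contact force between the fingers and plate_3 below 0.1 N and value of joint crank below 1.3 rad), for 0.3 s.
2. the crank has been wound clockwise to its stop (value of joint crank above 12.4 rad), for 0.3 s.
At the end, for the whole second after the job is handed in: All plates lie flat in the well, below its rim; crank over 12.4 rad; cover flat on the rim, within 9 mm of its centre and 10 degrees of square, at rest. Before winding (crank under 1.3 rad) each plate was let go on the pile, within 9 mm of the centre and 10 degrees of square (horizontal distance between each of plate_0, plate_1, plate_2, plate_3 and well_rim below 0.014 m and z of each of plate_0, plate_1, plate_2, plate_3 in the frame of well_rim below -0.011 m and angle between each of plate_0, plate_1, plate_2, plate_3's own z axis and vertical below 0.12 rad and value of joint crank above 12.4 rad and horizontal distance between cover and well_rim below 0.009 m and z of cover in the frame of well_rim between -0.003 and 0.003 m and angle between cover's own z axis and vertical below 0.05 rad and (angle between the x axis of cover and the x axis of well_rim, either way round below 0.17 rad or angle between the x axis of cover and the y axis of well_rim, either way round below 0.17 rad) and linear speed of cover below 0.01 m/s); the robot touches nothing.
It fails at once if a plate is dropped on the pile (falls on it at over 0.5 m/s, 13 mm of free fall) ((horizontal distance between plate_0 and well_rim below 0.03 m and linear speed of plate_0 above 0.5 m/s and contact force between the fingers and plate_0 below 0.1 N) or (horizontal distance between plate_1 and well_rim below 0.03 m and linear speed of plate_1 above 0.5 m/s and contact force between the fingers and plate_1 below 0.1 N) or (horizontal distance between plate_2 and well_rim below 0.03 m and linear speed of plate_2 above 0.5 m/s and contact force between the fingers and plate_2 below 0.1 N) or (horizontal distance between plate_3 and well_rim below 0.03 m and linear speed of plate_3 above 0.5 m/s and contact force between the fingers and plate_3 below 0.1 N)).
It fails at once if the pile on the bed is pressed or struck with more than 50 N (contact force between bed and anything else above 50 N).
It fails at once if a bystander (vial, screwdriver, pin plate) is moved more than 30 mm or upset (distance of any of vial_a, vial_b, amber_screwdriver, pins from where it was at the start of the episode above 0.03 m or angle between any of vial_a, vial_b, amber_screwdriver, pins's own z axis and vertical above 0.5 rad).
Of packing_0, packing_1, packing_2 only 1 to 1 are there at a start; the rules pass over those that are not, and their reading is None.
Of plate_0, plate_1, plate_2, plate_3 only 3 to 4 are there at a start; the rules pass over those that are not, and their reading is None.
At some moment in a run one of cover may be knocked a few centimetres aside while the robot is not near it.
It also fails if it takes over 210 s, if anything falls off the work surface, if the arm or the gripper's body presses on something with over 40 N, if the wrist force passes 120 N, or if a joint passes its speed limit or range.

ROBOT

A 7-joint arm with a two-finger parallel gripper is mounted at the origin on a cart in front of the work surface, level with it; the furniture and walls round the work are solid. World frame = base frame: x ahead of the robot, y to its left, z up, the work surface at z = 0. Lengths are in m, angles in rad, forces in N, time in s.
With the tool pointing down it reaches from about 0.425 to 0.875 m from the base axis. Payload 8.4 kg.
Tool frame: the origin (TCP) lies midway between the tips of the shut fingers; the grasp point (between the pads) lies 19 mm behind it (env.hold_point_z is the distance from the TCP to the grasp point, in m); z points along the fingers, x is the direction in which the jaws open and shut, and the axes are right-handed (so a half turn about z gives the same grasp; the last joint's range is limited). The gripper opens to 87 mm and grips with 3 to 60 N. Pads are 19 mm wide; open, the fingers measure 117 mm over their backs; the gripper's body (75 mm by 190 mm) begins 51 mm behind the grasp point.
Start: joints at [1.195, 0.333, 0.04, 1.465, -0.013, 1.343, -0.059], TCP at [0.178, -0.625, 0.186] pointing down, gripper open.
Joint ranges: [-2.58, 2.58], [-0.38, 2.09], [-1.3, 1.39], [0.25, 2.4], [-1.5, 4.64], [0.08, 2.09], [-2.65, 2.65]. Speed limits (rad/s): [2.22, 2.22, 2.79, 2.79, 3.14, 3.14, 3.14].

INTERFACE

Orientations are given as a unit quaternion [x, y, z, w].
In Python, from rig import env gives the robot as it stands. The module is installed in compiled form; this text tells all that it offers.
- The arm moves only by the shell command python3 -m inch 'ROWS' [OPENING] [FORCE]. ROWS is JSON, a list of rows, each an object with "offset": the shift along the tool's x, y, z in m, a list of three; "turn": the turn, a rotation vector about the tool's x, y, z in rad, a list of three. In form: [{"offset": [dx, dy, dz], "turn": [rx, ry, rz]}, ...]. A call has exactly 8 rows; each row shifts and turns the pose as measured when the row begins, along the tool's axes as they then stand; what a row does not reach is not made up. A row lasts 1/10 s, in which the tool goes at most 50 mm and 8.59 degrees, less where a joint would pass 70% of its speed; a pose out of reach is approached as far as the arm can. A call is refused whole if a number of a shift passes 0.05 or a number of a turn 0.15, either way. A call with a gripper value outside its range is refused whole. OPENING is the opening in per cent of the stroke, from 0 (shut) to 100 (fully open), set as the call begins (- or left out, the last holds). The fingers move at their own pace and stop on an object; FORCE is the grip in N (left out, the last holds). Time passes only in rows, so rows that do not move let the fingers close, or fill a call up. It gives the time, the measured TCP pose, the force and the opening at its end, in the units of the state.
- env.read_state(): the state, without advancing time (a new reading comes with each control period).
- env.snapshot(name): name is "scene" or "top" or "wrist"; returns the picture (384x512x3 uint8, red, green, blue); there is no depth.
- env.camera_model(name): a dict with "fx", "fy", "cx", "cy" (pixels), "cam_to_world" (4x4, takes a point from camera to world coordinates). Camera axes: x right, y down, z forward; pixel columns grow to the right and rows downward; lengths in m; the calibration is good to about 2 mm. A picture is of the moment at which its call begins: read the wrist's pose just before it. camera_model takes no time and is no camera call; for the wrist camera it gives the pose at the moment of the call.
- env.sign_off(): hands the job in, once; it reports no verdict.
The state is a dict: "time_s": time; "joint_pos": joint angles; "dq": joint speeds; "joint_efforts": joint torques, N m; "tool_pos": TCP position; "tool_rot": TCP orientation; "wrist_force": force on the tool from outside, world axes, zero at the start; "torque": the same for the moment, N m; "gripper_width": finger opening in m.
Only numpy, scipy, OpenCV 4.12 (cv2) and the standard library are available. Lean on these libraries where they do the work, as an engineer would, in place of code of your own. Each camera call takes 0.05 s, during which the arm holds its last target. There are 200 camera calls.

## Working session

There is one attempt and no reset: what is moved stays moved. The work goes in short steps, Python scripts to look and compute and a shell command to move; the robot and the scene stay as the last step left them, time stands still between calls to the robot, and variables do not carry over. Pictures are saved under pics/ and viewed, about 12 in all and at most 16, crops included, and the job is handed in when it is done.

```bash
mkdir -p pics
python3 - <<'E'
from rig import env
import cv2,numpy as np
for n in ("top","scene"):
    im=env.snapshot(n); cv2.imwrite(f"pics/{n}0.png",cv2.resize(im[:,:,::-1],(800,600),interpolation=cv2.INTER_CUBIC))
    cv2.imwrite(f"pics/{n}0_raw.png",im[:,:,::-1])
    m=env.camera_model(n); print(n,{k:np.round(v,3).tolist() for k,v in m.items()})
s=env.read_state(); print(s)
E
```

```text
top {'fx': 392.237, 'fy': 392.237, 'cx': 252.106, 'cy': 196.34, 'cam_to_world': [[-0.028, -0.99, 0.137, 0.478], [-1.0, 0.026, -0.016, 0.206], [0.012, -0.137, -0.99, 1.142], [0.0, 0.0, 0.0, 1.0]]}
scene {'fx': 391.475, 'fy': 391.475, 'cx': 258.069, 'cy': 189.137, 'cam_to_world': [[-0.456, -0.386, 0.802, -0.145], [-0.89, 0.192, -0.413, 0.59], [0.006, -0.902, -0.431, 0.505], [0.0, 0.0, 0.0, 1.0]]}
{'time_s': 0.1, 'joint_pos': array([ 1.19481304,  0.33385804,  0.03985591,  1.46616954, -0.0134087 ,
        1.34322543, -0.05847292]), 'dq': array([-0.0004801 , -0.00254389,  0.00091146, -0.00278378,  0.00097844,
       -0.00085628,  0.00124346]), 'joint_efforts': array([ 2.70582284e-03, -6.57811332e+01,  1.33940779e+00, -4.04698670e+01,
       -5.96583844e-02,  4.12227516e-02,  1.91459947e-05]), 'tool_pos': array([ 0.17748725, -0.62483772,  0.18544297]), 'tool_rot': array([ 7.97899521e-01, -6.02790070e-01, -5.79591333e-04, -3.87682961e-04]), 'wrist_force': array([ 0.48253181, -0.36945497, -0.99946824]), 'torque': array([-0.00018974, -0.03013245,  0.00045983]), 'gripper_width': 0.08708829552000735}
```

View pics/top0.png

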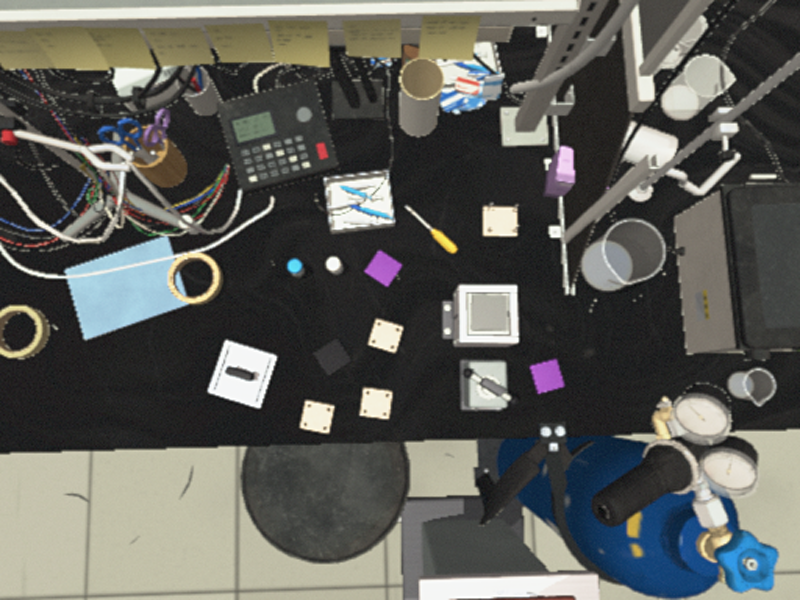

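View pics/scene0.png

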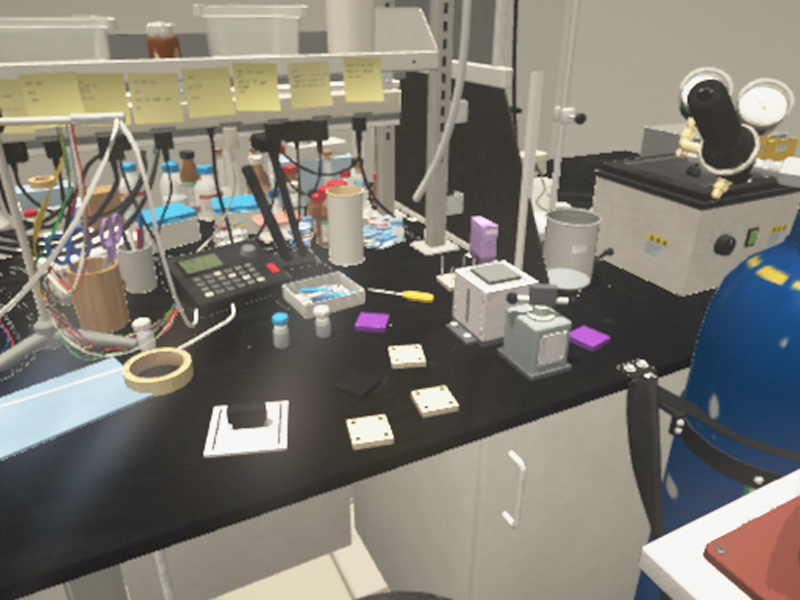

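Run:
```python
import cv2,numpy as np
a=cv2.imread("pics/top0_raw.png"); s=cv2.imread("pics/scene0_raw.png")
c1=cv2.resize(a[125:270,275:365],(372,600),interpolation=cv2.INTER_CUBIC)
c2=cv2.resize(a[200:285,125:275],(424,240),interpolation=cv2.INTER_CUBIC)
c3=cv2.resize(s[140:245,235:395],(424,278),interpolation=cv2.INTER_CUBIC)
o=np.zeros((600,800,3),np.uint8);o[:,:372]=c1;o[:240,374:798]=c2;o[245:523,374:798]=c3
cv2.imwrite("pics/crop1.png",o)
```

```text
(no output)
```

View pics/crop1.png

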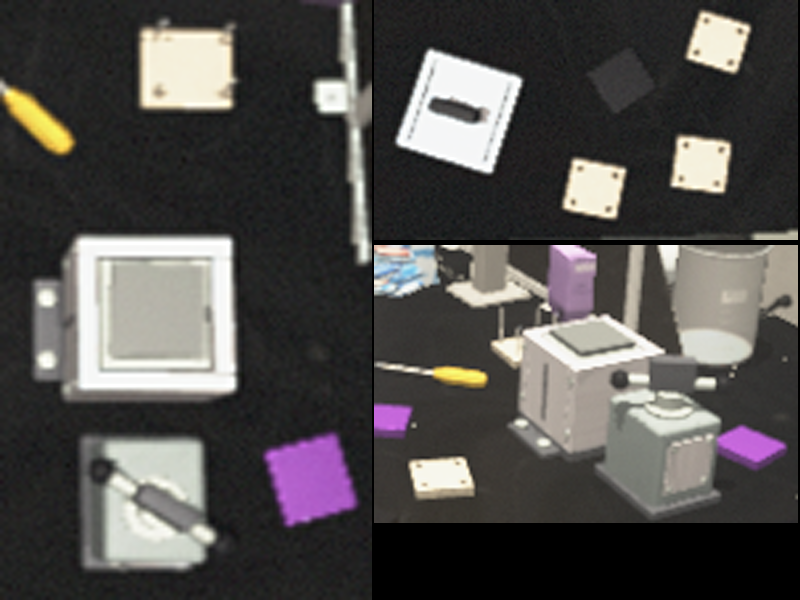

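```bash
cat > h.py <<'E'
import cv2,numpy as np
from rig import env
def w(m,uv,z):
    uv=np.atleast_2d(uv).astype(float)
    d=np.c_[(uv[:,0]-m["cx"])/m["fx"],(uv[:,1]-m["cy"])/m["fy"],np.ones(len(uv))]
    T=np.asarray(m["cam_to_world"]); d=d@T[:3,:3].T; o=T[:3,3]
    return (o+d*((z-o[2])/d[:,2])[:,None])[:,:2]
def rect(m,c,z):
    p=w(m,c.reshape(-1,2),z); r=cv2.minAreaRect((p*1000).astype(np.float32)); return r
E
python3 - <<'E'
from h import *
m=env.camera_model("top")
a=cv2.imread("pics/top0_raw.png"); hsv=cv2.cvtColor(a,cv2.COLOR_BGR2HSV)
mk=(hsv[...,2]>140).astype(np.uint8)
cs,_=cv2.findContours(mk,cv2.RETR_EXTERNAL,cv2.CHAIN_APPROX_NONE)
for c in cs:
    A=cv2.contourArea(c); x,y,ww,hh=cv2.boundingRect(c)
    if 200<A<3000 and 130<x<345 and 125<y<275:
        for z in ((.011,.006) if x<270 else (.1,.011,.084)):
            r=rect(m,c,z); print(x,y,ww,hh,A,z,np.round(r[0],1),np.round(r[1],1),round(r[2],1))
sc=[90/372,145/600]
f=lambda x,y:(275+x*sc[0],125+y*sc[1])
print("rim",w(m,[f(73,237),f(236,237),f(236,390),f(72,400)],.1))
print("packing",w(m,[f(108,262),f(208,260),f(210,358),f(110,360)],.115))
print("balls",w(m,[f(101,467),f(222,540)],.11),"grip",w(m,f(168,505),.134))
E
```

```text
192 256 22 21 320.0 0.011 [437.9 334.8] [54.3 51.4] 77.3
192 256 22 21 320.0 0.006 [437.7 335.4] [54.5 51.6] 77.3
230 248 21 20 314.0 0.011 [459.4 227. ] [54.1 51.7] 81.3
230 248 21 20 314.0 0.006 [459.3 227.1] [54.3 51.9] 81.3
300 231 27 31 545.5 0.1 [485.7  33.2] [68.9 78.6] 88.4
300 231 27 31 545.5 0.011 [486.3  18.4] [74.8 85.3] 88.4
300 231 27 31 545.5 0.084 [485.8  30.6] [69.9 79.8] 88.4
339 230 22 22 287.0 0.1 [497.2 -65.6] [47.2 47. ] 13.5
339 230 22 22 287.0 0.011 [498.8 -88.8] [51.2 51.1] 13.5
339 230 22 22 287.0 0.084 [497.5 -69.8] [47.9 47.8] 13.5
133 218 44 43 1202.0 0.011 [519.1 470.1] [101.6 101.5] 71.4
133 218 44 43 1202.0 0.006 [519.3 471.3] [102.1 102. ] 71.4
236 204 22 22 303.0 0.011 [582.5 206.5] [54.2 51.9] 71.7
236 204 22 22 303.0 0.006 [583.  206.5] [54.5 52.2] 71.7
291 182 41 38 1384.0 0.1 [606.9  32.4] [108.3 100.1] 88.4
291 182 41 38 1384.0 0.011 [617.9  17.6] [117.5 108.7] 88.4
291 182 41 38 1384.0 0.084 [608.9  29.7] [109.9 101.7] 88.4
233 161 24 22 269.0 0.011 [709.2 207.4] [51.8 49.5] 54.3
233 161 24 22 269.0 0.006 [710.2 207.4] [52.1 49.8] 54.3
309 132 23 19 376.5 0.1 [ 7.702e+02 -2.000e-01] [60.8 50.8] 88.6
309 132 23 19 376.5 0.011 [795.2 -17.8] [65.9 55.2] 88.6
309 132 23 19 376.5 0.084 [774.7  -3.4] [61.7 51.6] 88.6
rim [[ 0.65739896  0.07925631]
 [ 0.65462793 -0.02739294]
 [ 0.55470127 -0.0217792 ]
 [ 0.55113791  0.08439594]]
packing [[ 0.63797099  0.05927047]
 [ 0.63758568 -0.00515076]
 [ 0.57442968 -0.00303282]
 [ 0.57486902  0.06085044]]
balls [[ 0.5074991   0.06894751]
 [ 0.45965267 -0.00542869]] grip [[0.48235458 0.03174433]]
```

Run:
```python
from h import *
a=env.camera_model("top");b=env.camera_model("scene")
def P(m):
    K=np.array([[m["fx"],0,m["cx"]],[0,m["fy"],m["cy"]],[0,0,1]]);return K@np.linalg.inv(np.asarray(m["cam_to_world"]))[:3]
s=.64
for n,t,c in [("g1-a",(702,412),(705,90)),("g1-b",(702,412),(765,105)),("g2-a",(730,468),(705,90)),("g2-b",(730,468),(765,105)),("blackend",(610,505),(730,165)),("purple",(548,376),(588,337)),("violet",(562,155),(483,225))]:
    X=cv2.triangulatePoints(P(a),P(b),np.array(t,float)*s,np.array(c,float)*s)[:,0];X=X[:3]/X[3]
    r=lambda m,p:np.round((lambda q:q[:2]/q[2])(P(m)@np.r_[X,1])/s-p,0)
    print(n,np.round(X,3),r(a,t),r(b,c))
im=env.snapshot("wrist");cv2.imwrite("pics/w0.png",im[:,:,::-1])
m=env.camera_model("wrist");print(np.round(m["cam_to_world"],3),m["fx"],m["cx"],m["cy"])
```

```text
g1-a [ 0.443 -0.172  0.401] [0. 0.] [-0.  0.]
g1-b [ 0.412 -0.205  0.38 ] [21. 25.] [-27.   3.]
g2-a [ 0.404 -0.169  0.414] [-21. -21.] [26. -7.]
g2-b [ 0.375 -0.206  0.388] [0. 0.] [-0.  0.]
blackend [ 0.322 -0.08   0.333] [3. 3.] [-5.  1.]
purple [ 0.5   -0.09   0.008] [-1. -1.] [ 2. -0.]
violet [ 0.893 -0.13   0.075] [3. 2.] [-3. -0.]
[[ 0.274 -0.932 -0.237  0.242]
 [-0.962 -0.266 -0.066 -0.606]
 [-0.001  0.246 -0.969  0.384]
 [ 0.     0.     0.     1.   ]] 276.98528627738574 257.617729985978 195.02227371435512
```

View pics/w0.png

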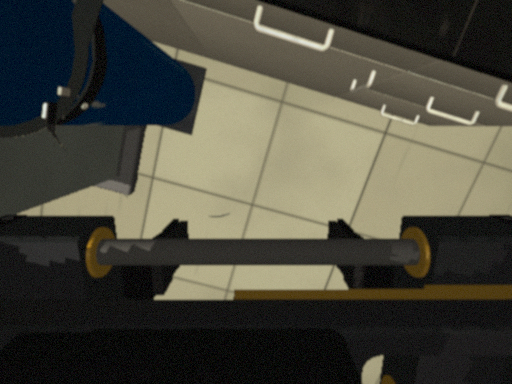

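```bash
cat > st.py <<'E'
from h import *
from scipy.spatial.transform import Rotation as R
s=env.read_state();M=R.from_quat(s["tool_rot"]).as_matrix();p=s["tool_pos"]
print("t",round(s["time_s"],2),"p",np.round(p,4),"r",round(np.hypot(*p[:2]),3),"az",round(np.degrees(np.arctan2(p[1],p[0])),1),"yaw",round(np.degrees(np.arctan2(M[1,0],M[0,0])),2),"tilt",np.round(M[:2,2],4),"F",np.round(s["wrist_force"],1),"w",round(s["gripper_width"],4),"q",np.round(s["joint_pos"],2))
E
python3 -m inch '[{"offset":[0,0,-0.05],"turn":[0,0,0]},{"offset":[0,0,-0.05],"turn":[0,0,0]},{"offset":[0,0,-0.05],"turn":[0,0,0]},{"offset":[0,0,-0.05],"turn":[0,0,0]},{"offset":[0,0,-0.05],"turn":[0,0,0]},{"offset":[0,0,-0.05],"turn":[0,0,0]},{"offset":[0,0,-0.05],"turn":[0,0,0]},{"offset":[0,0,-0.03],"turn":[0,0,0]}]'; python3 st.py
```

```text
time_s: 0.95
tool_pos: [0.1758, -0.6178, 0.5377]
tool_rot: [0.798, -0.602, 0.005, 0.003]
wrist_force: [-0.7, 1.2, -1.0]
gripper_width: 0.087
t 0.95 p [ 0.1758 -0.6178  0.5377] r 0.642 az -74.1 yaw -74.04 tilt [ 0.0039 -0.0107] F [-0.7  1.2 -1. ] w 0.087 q [ 1.09  0.44  0.31  0.61 -0.15  2.09 -0.  ]
```

```bash
python3 -m inch '[{"offset":[-0.002,-0.05,0],"turn":[0,0,-0.077]},{"offset":[-0.002,-0.05,0],"turn":[0,0,-0.077]},{"offset":[-0.002,-0.05,0],"turn":[0,0,-0.077]},{"offset":[-0.002,-0.05,0],"turn":[0,0,-0.077]},{"offset":[-0.002,-0.05,0],"turn":[0,0,-0.077]},{"offset":[-0.002,-0.05,0],"turn":[0,0,-0.077]},{"offset":[-0.002,-0.05,0],"turn":[0,0,-0.077]},{"offset":[-0.002,-0.05,0],"turn":[0,0,-0.077]}]' >/dev/null; python3 st.py
```

```text
t 1.75 p [ 0.5014 -0.4032  0.534 ] r 0.643 az -38.8 yaw -38.36 tilt [-0.0027 -0.0168] F [ 0.7 -0.6  0.3] w 0.0869 q [ 0.49  0.44  0.25  0.62 -0.1   2.09 -0.01]
```

```bash
python3 -m inch '[{"offset":[-0.002,-0.05,0],"turn":[0,0,-0.077]},{"offset":[-0.002,-0.05,0],"turn":[0,0,-0.077]},{"offset":[-0.002,-0.05,0],"turn":[0,0,-0.077]},{"offset":[-0.002,-0.05,0],"turn":[0,0,-0.077]},{"offset":[-0.002,-0.05,0],"turn":[0,0,-0.077]},{"offset":[-0.002,-0.05,0],"turn":[0,0,-0.077]},{"offset":[-0.002,-0.05,0],"turn":[0,0,-0.077]},{"offset":[-0.002,-0.05,0],"turn":[0,0,-0.077]}]' >/dev/null; python3 st.py
python3 -m inch '[{"offset":[-0.002,-0.05,0],"turn":[0,0,-0.077]},{"offset":[-0.002,-0.05,0],"turn":[0,0,-0.077]},{"offset":[-0.005,-0.05,0.01],"turn":[0,0,-0.077]},{"offset":[-0.005,-0.05,0.03],"turn":[0,0,-0.077]},{"offset":[-0.01,-0.04,0.03],"turn":[0,0,-0.077]},{"offset":[-0.01,-0.04,0.03],"turn":[0,0,-0.077]},{"offset":[-0.01,0,0.04],"turn":[0,0,0]},{"offset":[-0.01,0,0.04],"turn":[0,0,0]}]' >/dev/null; python3 st.py
```

```text
t 2.55 p [ 0.637  -0.0341  0.5209] r 0.638 az -3.1 yaw -1.53 tilt [-0.0126 -0.0147] F [ 1.  -0.2  0.4] w 0.0872 q [-0.06  0.42  0.08  0.66 -0.02  2.07 -0.03]
t 3.35 p [0.54   0.2204 0.3411] r 0.583 az 22.2 yaw 27.17 tilt [-0.013  -0.0114] F [ 0.1 -0.1 -0.1] w 0.0869 q [-0.38  0.18 -0.11  1.34  0.02  1.63 -0.01]
```

```bash
cat > to.py <<'E'
# to.py x y z yawdeg : remaining move in tool axes
import sys
from h import *
from scipy.spatial.transform import Rotation as R
x,y,z,yaw=map(float,sys.argv[1:5])
s=env.read_state();r0=R.from_quat(s["tool_rot"]);c,k=np.cos(np.radians(yaw)),np.sin(np.radians(yaw))
g=R.from_matrix(np.array([[c,k,0],[k,-c,0],[0,0,-1]]))
for h in (g,g*R.from_euler("z",np.pi)):
    v=(r0.inv()*h).as_rotvec()
    if np.linalg.norm(v)<1.6: print("offset",np.round(r0.inv().apply(np.array([x,y,z])-s["tool_pos"]),4),"turn",np.round(v,3))
E
cat > see.py <<'E'
import sys
from h import *
m=env.camera_model("wrist");im=env.snapshot("wrist")[:,:,::-1].copy();cv2.imwrite(sys.argv[1],im)
z=float(sys.argv[2]);th=int(sys.argv[3]) if len(sys.argv)>3 else 140
g=cv2.cvtColor(im,cv2.COLOR_BGR2HSV)
mk=cv2.morphologyEx((g[...,2]>th).astype(np.uint8),cv2.MORPH_CLOSE,np.ones((3,3)))
for c in cv2.findContours(mk,cv2.RETR_EXTERNAL,cv2.CHAIN_APPROX_NONE)[0]:
    if cv2.contourArea(c)<300: continue
    r=rect(m,c,z);print("px",cv2.boundingRect(c),"ctr",np.round(r[0],1),"size",np.round(r[1],1),"ang",round(r[2],1))
E
python3 see.py pics/w1.png .011; python3 to.py .459 .227 .08 -8.7;python3 to.py .459 .227 .08 81.3
```

```text
px (169, 269, 24, 23) ctr [505.4 -85.5] size [43.2 51.2] ang 12.7
px (209, 264, 76, 36) ctr [632.7 -25.1] size [162.7  82.5] ang 29.3
px (318, 189, 34, 32) ctr [711.2 209.6] size [52.3 50.8] ang 54.1
px (368, 181, 77, 59) ctr [849.5 250.5] size [109.2 126.2] ang 5.6
px (31, 178, 66, 38) ctr [229.  -32.4] size [158.6  52.9] ang 44.6
px (260, 158, 37, 37) ctr [584.4 208.8] size [54.3 52.9] ang 71.9
px (165, 124, 23, 35) ctr [382.4 176.8] size [67.  22.1] ang 89.8
px (207, 118, 37, 39) ctr [461.2 229. ] size [54.7 52. ] ang 81.1
px (221, 55, 40, 44) ctr [440.  336.5] size [54.5 52.7] ang 77.1
px (413, 0, 99, 147) ctr [753. 507.] size [152.9 238.3] ang 17.8
px (278, 0, 82, 69) ctr [521.1 471.4] size [101.6 100.9] ang 71.4
px (0, 0, 170, 216) ctr [199.7 133.2] size [280.  457.8] ang 13.9
offset [-0.0554 -0.043   0.2534] turn [0.013 0.03  0.627]
offset [-0.0554 -0.043   0.2534] turn [-0.012  0.031 -0.943]
```

View pics/w1.png

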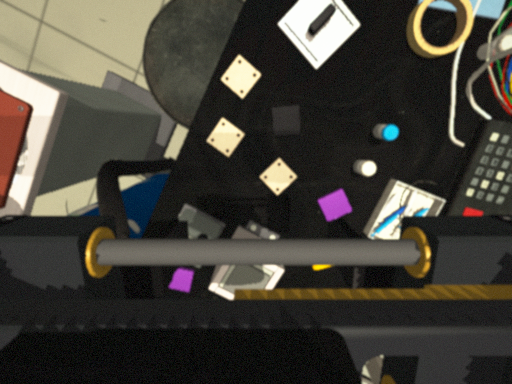

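```bash
python3 -m inch '[{"offset":[0,0,0.03],"turn":[0.013,0.03,0.1]},{"offset":[0,0,0.03],"turn":[0,0,0.12]},{"offset":[0,0,0.03],"turn":[0,0,0.12]},{"offset":[0,0,0.03],"turn":[0,0,0.12]},{"offset":[0,0,0.03],"turn":[0,0,0.12]},{"offset":[0,0,0.03],"turn":[0,0,0.05]},{"offset":[0,0,0.02],"turn":[0,0,0]},{"offset":[0,0,0],"turn":[0,0,0]}]' >/dev/null; python3 st.py; python3 to.py .460 .228 .03 -8.7
```

```text
t 4.2 p [0.5361 0.2184 0.1294] r 0.579 az 22.2 yaw -10.58 tilt [-0.0039  0.0068] F [ 0.2  0.5 -0.1] w 0.0874 q [-0.4   0.23 -0.06  1.71  0.01  1.2  -0.65]
offset [-0.0761  0.0052  0.0998] turn [-0.006  0.005 -0.033]
```

```bash
python3 -m inch '[{"offset":[-0.04,0.003,0.02],"turn":[-0.006,0.005,-0.033]},{"offset":[-0.036,0.002,0.03],"turn":[0,0,0]},{"offset":[0,0,0.03],"turn":[0,0,0]},{"offset":[0,0,0.02],"turn":[0,0,0]},{"offset":[0,0,0.01],"turn":[0,0,0]},{"offset":[0,0,0],"turn":[0,0,0]},{"offset":[0,0,0],"turn":[0,0,0]},{"offset":[0,0,0],"turn":[0,0,0]}]' 100 20 >/dev/null; python3 st.py; python3 to.py .460 .228 .003 -8.7
```

```text
t 5.0 p [0.4704 0.2316 0.0301] r 0.524 az 26.2 yaw -8.74 tilt [0.0146 0.0071] F [-1.2  0.4  0.3] w 0.0873 q [-0.45  0.22 -0.1   1.96  0.03  0.95 -0.72]
offset [-0.0101  0.0054  0.0269] turn [-0.009 -0.013 -0.001]
```

```bash
python3 -m inch '[{"offset":[-0.010,0.005,0.005],"turn":[-0.009,-0.013,0]},{"offset":[0,0,0],"turn":[0,0,0]},{"offset":[0,0,0],"turn":[0,0,0]},{"offset":[0,0,0.01],"turn":[0,0,0]},{"offset":[0,0,0.01],"turn":[0,0,0]},{"offset":[0,0,0],"turn":[0,0,0]},{"offset":[0,0,0],"turn":[0,0,0]},{"offset":[0,0,0],"turn":[0,0,0]}]'>/dev/null; python3 st.py; python3 to.py .460 .228 .003 -8.7
```

```text
t 5.8 p [0.4602 0.2282 0.0043] r 0.514 az 26.4 yaw -8.77 tilt [0.001  0.0006] F [ 0.1 -0.4 -0.4] w 0.0871 q [-0.45  0.24 -0.1   1.99  0.03  0.91 -0.73]
offset [-0.0001  0.0003  0.0013] turn [-0.001 -0.001 -0.001]
```

```bash
python3 -m inch '[{"offset":[0,0,0.0015],"turn":[0,0,0]},{"offset":[0,0,0],"turn":[0,0,0]},{"offset":[0,0,0],"turn":[0,0,0]},{"offset":[0,0,0],"turn":[0,0,0]},{"offset":[0,0,0],"turn":[0,0,0]},{"offset":[0,0,0],"turn":[0,0,0]},{"offset":[0,0,0],"turn":[0,0,0]},{"offset":[0,0,0],"turn":[0,0,0]}]' 0 25 >/dev/null; python3 st.py
python3 -m inch '[{"offset":[0,0,-0.02],"turn":[0,0,0]},{"offset":[0,0,-0.03],"turn":[0,0,0]},{"offset":[0,0,-0.04],"turn":[0,0,0]},{"offset":[0,0,-0.04],"turn":[0,0,0]},{"offset":[0,0,-0.03],"turn":[0,0,0]},{"offset":[0,0,-0.02],"turn":[0,0,0]},{"offset":[0,0,0],"turn":[0,0,0]},{"offset":[0,0,0],"turn":[0,0,0]}]'  >/dev/null; python3 st.py; python3 to.py .6065 .029 .165 -1.6
```

```text
t 6.6 p [0.4608 0.2286 0.0035] r 0.514 az 26.4 yaw -8.77 tilt [0.0023 0.0013] F [-0.8 -0.2  0.1] w 0.0311 q [-0.45  0.24 -0.1   1.99  0.03  0.91 -0.73]
t 7.4 p [0.4591 0.2277 0.1897] r 0.512 az 26.4 yaw -8.76 tilt [0.0002 0.0002] F [-0.7  0.1 -0.5] w 0.0001 q [-0.45  0.06 -0.1   1.79  0.01  1.3  -0.71]
offset [0.176  0.1739 0.0247] turn [-0.    -0.    -0.125]
```

```bash
python3 see.py pics/w2.png .011
python3 - <<'E'
from h import *
im=env.snapshot("top")[:,:,::-1];cv2.imwrite("pics/t2.png",cv2.resize(im[190:290,120:340],(792,360),interpolation=cv2.INTER_CUBIC))
E
```

```text
px (366, 354, 89, 24) ctr [ 659.8 -128.2] size [ 46.8 145.3] ang 81.3
px (351, 265, 97, 36) ctr [649.4  29.9] size [ 60. 150.] ang 81.3
px (381, 246, 109, 14) ctr [701.7  71.5] size [ 20.6 161.2] ang 82.7
px (33, 245, 103, 55) ctr [182.7 143.7] size [148.3  87. ] ang 18.7
px (239, 229, 38, 48) ctr [440.4 111. ] size [76. 55.] ang 83.9
px (195, 183, 23, 33) ctr [381.5 204.1] size [24.8 46.3] ang 0.1
px (240, 154, 39, 40) ctr [461.  229.3] size [54.4 52.4] ang 81.3
px (327, 153, 46, 45) ctr [584.  208.5] size [55.1 53.3] ang 71.6
px (417, 135, 52, 50) ctr [710.8 209.7] size [52.9 51.6] ang 54.2
px (444, 74, 36, 26) ctr [734.1 301.1] size [44.2 29.9] ang 0.7
px (210, 71, 42, 48) ctr [439.9 336.5] size [54.7 52.1] ang 77.5
px (444, 5, 40, 29) ctr [734.4 379.2] size [28.9 46.7] ang 87.8
px (230, 0, 85, 19) ctr [506.8 424.8] size [ 19.1 100.4] ang 81.3
px (0, 0, 180, 236) ctr [239.7 328.2] size [343.3 211.6] ang 68.4
```

View pics/t2.png

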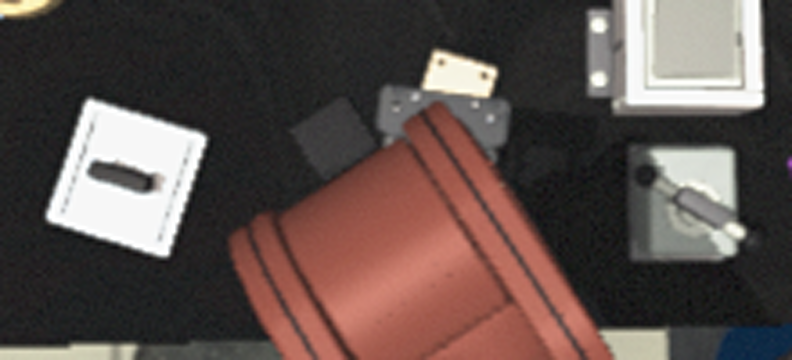

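View pics/w2.png

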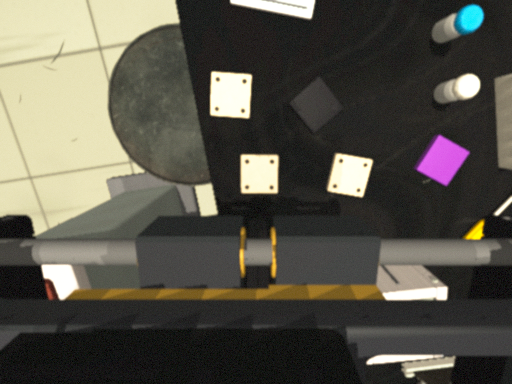

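Run:
```python
from h import *
from scipy.spatial.transform import Rotation as R
m=env.camera_model("wrist");s=env.read_state();T=np.asarray(m["cam_to_world"])
M=R.from_quat(s["tool_rot"]).as_matrix();print("cam in tool",np.round(M.T@(T[:3,3]-s["tool_pos"]),3),"\n",np.round(M.T@T[:3,:3],3), env.hold_point_z)
for d in (0,-.019,-.05,-.1):
    q=T[:3,:3].T@(s["tool_pos"]+M@[0,0,d]-T[:3,3]);print(d,np.round(q,3),q[0]/q[2]*m["fx"]+m["cx"],q[1]/q[2]*m["fy"]+m["cy"])
im=cv2.imread("pics/w2.png")[150:310,180:340];im=cv2.convertScaleAbs(im,alpha=2,beta=20)
cv2.imwrite("pics/w2c.png",cv2.resize(im,(600,600),interpolation=cv2.INTER_CUBIC))
```

```text
cam in tool [ 0.    -0.067 -0.199] 
 [[ 1.     0.001 -0.   ]
 [-0.001  0.969  0.246]
 [ 0.    -0.246  0.969]] 0.0187
0 [-0.     0.016  0.209] 257.59146958020347 216.86744536279218
-0.019 [-0.     0.021  0.191] 257.576537931109 225.76434211902114
-0.05 [-0.     0.029  0.161] 257.5448232128442 244.66128861639294
-0.1 [-0.     0.041  0.112] 257.4578502388815 296.4833991571139
```

View pics/w2c.png

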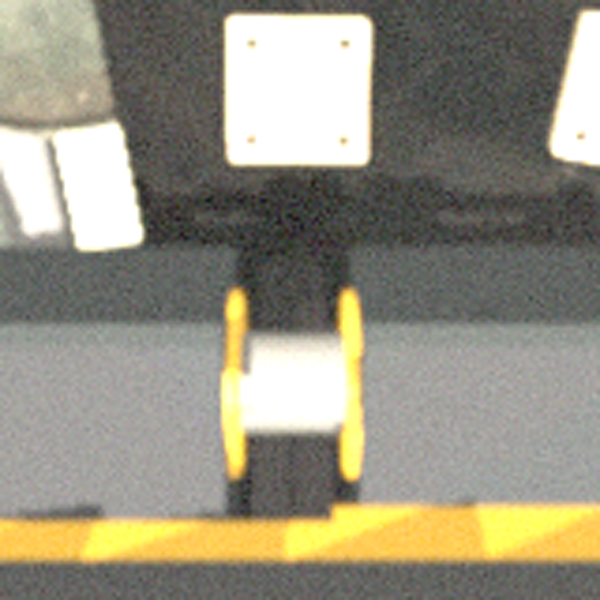

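```bash
python3 to.py .4607 .229 .03 -8.7; python3 -m inch '[{"offset":[0,0,0.05],"turn":[0,0,0]},{"offset":[0,0,0.05],"turn":[0,0,0]},{"offset":[0,0,0.04],"turn":[0,0,0]},{"offset":[0,0,0],"turn":[0,0,0]},{"offset":[0,0,0],"turn":[0,0,0]},{"offset":[0,0,0],"turn":[0,0,0]},{"offset":[0,0,0],"turn":[0,0,0]},{"offset":[0,0,0],"turn":[0,0,0]}]' 74 25 >/dev/null; python3 st.py; python3 to.py .4607 .229 .03 -8.7
```

```text
offset [ 0.0018 -0.0018  0.1591] turn [ 0.     0.001 -0.001]
t 8.3 p [0.4591 0.2278 0.0474] r 0.513 az 26.4 yaw -8.75 tilt [0.0001 0.0004] F [ 0.1 -0.2  0.3] w 0.0561 q [-0.45  0.18 -0.11  1.95  0.02  1.   -0.72]
offset [ 0.0014 -0.0014  0.0174] turn [-0.    -0.    -0.001]
```

```bash
python3 -m inch '[{"offset":[0.0014,-0.0014,0],"turn":[0,0,0]},{"offset":[0,0,0.01],"turn":[0,0,0]},{"offset":[0,0,0.015],"turn":[0,0,0]},{"offset":[0,0,0.015],"turn":[0,0,0]},{"offset":[0,0,0.005],"turn":[0,0,0]},{"offset":[0,0,0],"turn":[0,0,0]},{"offset":[0,0,0],"turn":[0,0,0]},{"offset":[0,0,0],"turn":[0,0,0]}]' >/dev/null; python3 st.py
python3 -m inch '[{"offset":[0,0,0.002],"turn":[0,0,0]},{"offset":[0,0,0],"turn":[0,0,0]},{"offset":[0,0,0.002],"turn":[0,0,0]},{"offset":[0,0,0],"turn":[0,0,0]},{"offset":[0,0,0],"turn":[0,0,0]},{"offset":[0,0,0],"turn":[0,0,0]},{"offset":[0,0,0],"turn":[0,0,0]},{"offset":[0,0,0],"turn":[0,0,0]}]' >/dev/null; python3 st.py
```

```text
t 9.1 p [0.4637 0.2307 0.0033] r 0.518 az 26.5 yaw -8.76 tilt [0.0062 0.0038] F [0.3 0.9 0.1] w 0.0643 q [-0.45  0.25 -0.1   1.98  0.03  0.91 -0.73]
t 9.9 p [0.4648 0.2313 0.0005] r 0.519 az 26.5 yaw -8.76 tilt [0.0085 0.0051] F [-0.3 -0.2  0.5] w 0.0642 q [-0.45  0.25 -0.1   1.99  0.03  0.9  -0.73]
```

```bash
python3 to.py .4607 .229 -.003 -8.7
python3 -m inch '[{"offset":[-0.004,0.002,0.002],"turn":[-0.006,-0.008,0]},{"offset":[0,0,0],"turn":[0,0,0]},{"offset":[0,0,0.002],"turn":[0,0,0]},{"offset":[0,0,0],"turn":[0,0,0]},{"offset":[0,0,0],"turn":[0,0,0]},{"offset":[0,0,0],"turn":[0,0,0]},{"offset":[0,0,0],"turn":[0,0,0]},{"offset":[0,0,0],"turn":[0,0,0]}]' >/dev/null; python3 st.py
python3 -m inch '[{"offset":[0,0,0.002],"turn":[0,0,0]},{"offset":[0,0,0],"turn":[0,0,0]},{"offset":[0,0,0],"turn":[0,0,0]},{"offset":[0,0,0],"turn":[0,0,0]},{"offset":[0,0,0],"turn":[0,0,0]},{"offset":[0,0,0],"turn":[0,0,0]},{"offset":[0,0,0],"turn":[0,0,0]},{"offset":[0,0,0],"turn":[0,0,0]}]' >/dev/null; python3 st.py;python3 to.py .4607 .229 -.003 -8.7
```

```text
offset [-0.0037  0.003   0.0035] turn [-0.006 -0.008 -0.001]
t 10.7 p [ 0.4601  0.2298 -0.0039] r 0.514 az 26.5 yaw -8.77 tilt [-0.0012 -0.0001] F [1.  0.2 0.1] w 0.0641 q [-0.46  0.26 -0.11  1.99  0.03  0.9  -0.73]
t 11.5 p [ 0.4602  0.2298 -0.0061] r 0.514 az 26.5 yaw -8.76 tilt [-0.0011 -0.0001] F [-0.5 -0.3  0.4] w 0.0643 q [-0.46  0.26 -0.11  1.99  0.03  0.89 -0.73]
offset [ 0.0007  0.0008 -0.0031] turn [ 0.     0.001 -0.001]
```

```bash
for i in 1; do python3 -m inch '[{"offset":[0,0,0.002],"turn":[0,0,0]},{"offset":[0,0,0],"turn":[0,0,0]},{"offset":[0,0,0],"turn":[0,0,0]},{"offset":[0,0,0],"turn":[0,0,0]},{"offset":[0,0,0],"turn":[0,0,0]},{"offset":[0,0,0],"turn":[0,0,0]},{"offset":[0,0,0],"turn":[0,0,0]},{"offset":[0,0,0],"turn":[0,0,0]}]' >/dev/null; python3 st.py; done
python3 -m inch '[{"offset":[0,0,0.002],"turn":[0,0,0]},{"offset":[0,0,0],"turn":[0,0,0]},{"offset":[0,0,0],"turn":[0,0,0]},{"offset":[0,0,0],"turn":[0,0,0]},{"offset":[0,0,0],"turn":[0,0,0]},{"offset":[0,0,0],"turn":[0,0,0]},{"offset":[0,0,0],"turn":[0,0,0]},{"offset":[0,0,0],"turn":[0,0,0]}]' >/dev/null; python3 st.py
```

```text
t 12.3 p [ 0.4602  0.2299 -0.0082] r 0.514 az 26.5 yaw -8.76 tilt [-0.0011 -0.0001] F [0.3 0.6 0.5] w 0.0645 q [-0.46  0.26 -0.11  1.99  0.03  0.89 -0.73]
t 13.1 p [ 0.4602  0.2298 -0.0105] r 0.514 az 26.5 yaw -8.76 tilt [-0.0011 -0.0001] F [-0.1  0.9  0.6] w 0.0641 q [-0.46  0.27 -0.11  1.99  0.03  0.88 -0.73]
```

```bash
python3 -m inch '[{"offset":[0,0,0],"turn":[0,0,0]},{"offset":[0,0,0],"turn":[0,0,0]},{"offset":[0,0,0],"turn":[0,0,0]},{"offset":[0,0,0],"turn":[0,0,0]},{"offset":[0,0,0],"turn":[0,0,0]},{"offset":[0,0,0],"turn":[0,0,0]},{"offset":[0,0,0],"turn":[0,0,0]},{"offset":[0,0,0],"turn":[0,0,0]}]' 0 25 >/dev/null; python3 st.py
```

```text
t 13.9 p [ 0.4602  0.2299 -0.0104] r 0.514 az 26.5 yaw -8.76 tilt [-0.0011 -0.0001] F [ 0.2 -0.3 -0.1] w 0.0077 q [-0.46  0.27 -0.11  1.99  0.03  0.89 -0.73]
```

Run:
```python
from h import *
a=env.snapshot("scene")[:,:,::-1];b=env.snapshot("wrist")[:,:,::-1]
cv2.imwrite("pics/s3_raw.png",a);cv2.imwrite("pics/w3_raw.png",b)
A=cv2.convertScaleAbs(cv2.resize(a[120:320,130:330],(400,400),interpolation=cv2.INTER_CUBIC),alpha=1.5,beta=15)
B=cv2.convertScaleAbs(cv2.resize(b[120:320,155:355],(400,400),interpolation=cv2.INTER_CUBIC),alpha=1.7,beta=15)
cv2.imwrite("pics/c3.png",np.hstack([A,B]))
```

```text
(no output)
```

View pics/c3.png

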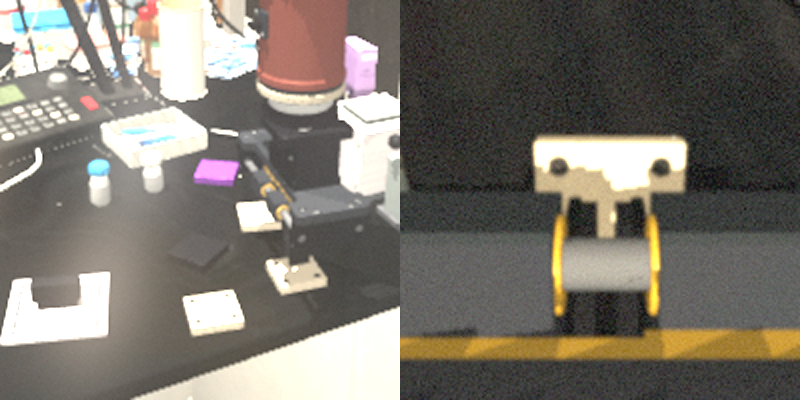

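```bash
for k in 1; do python3 -m inch '[{"offset":[0,0,0.002],"turn":[0,0,0]},{"offset":[0,0,0],"turn":[0,0,0]},{"offset":[0,0,0.002],"turn":[0,0,0]},{"offset":[0,0,0],"turn":[0,0,0]},{"offset":[0,0,0],"turn":[0,0,0]},{"offset":[0,0,0],"turn":[0,0,0]},{"offset":[0,0,0],"turn":[0,0,0]},{"offset":[0,0,0],"turn":[0,0,0]}]' >/dev/null; python3 st.py; done
python3 -m inch '[{"offset":[0,0,0.002],"turn":[0,0,0]},{"offset":[0,0,0],"turn":[0,0,0]},{"offset":[0,0,0],"turn":[0,0,0]},{"offset":[0,0,0],"turn":[0,0,0]},{"offset":[0,0,0],"turn":[0,0,0]},{"offset":[0,0,0],"turn":[0,0,0]},{"offset":[0,0,0],"turn":[0,0,0]},{"offset":[0,0,0],"turn":[0,0,0]}]' >/dev/null; python3 st.py
```

```text
t 14.8 p [ 0.4601  0.2299 -0.0149] r 0.514 az 26.5 yaw -8.76 tilt [-0.0012 -0.0002] F [ 0.   0.2 -0.4] w 0.0003 q [-0.46  0.27 -0.1   2.    0.04  0.88 -0.73]
t 15.6 p [ 0.4602  0.2299 -0.017 ] r 0.514 az 26.5 yaw -8.76 tilt [-0.0011 -0.0001] F [0.1 1.1 0.2] w 0.0004 q [-0.46  0.27 -0.1   2.    0.04  0.87 -0.73]
```

```bash
python3 -m inch '[{"offset":[0,0,0.002],"turn":[0,0,0]},{"offset":[0,0,0],"turn":[0,0,0]},{"offset":[0,0,0],"turn":[0,0,0]},{"offset":[0,0,0],"turn":[0,0,0]},{"offset":[0,0,0.002],"turn":[0,0,0]},{"offset":[0,0,0],"turn":[0,0,0]},{"offset":[0,0,0],"turn":[0,0,0]},{"offset":[0,0,0],"turn":[0,0,0]}]' >/dev/null; python3 st.py
python3 - <<'E'
from h import *
b=env.snapshot("wrist")[:,:,::-1];a=env.snapshot("scene")[:,:,::-1]
A=cv2.convertScaleAbs(cv2.resize(a[200:280,240:320],(400,400),interpolation=cv2.INTER_CUBIC),alpha=1.5,beta=15)
B=cv2.convertScaleAbs(cv2.resize(b[160:260,205:305],(400,400),interpolation=cv2.INTER_CUBIC),alpha=1.7,beta=15)
cv2.imwrite("pics/c4.png",np.hstack([A,B]))
E
```

```text
t 16.4 p [ 0.4601  0.2298 -0.0214] r 0.514 az 26.5 yaw -8.76 tilt [-0.0012 -0.0002] F [ 0.2 -0.1 -0.4] w 0.0004 q [-0.46  0.28 -0.1   2.    0.04  0.86 -0.73]
```

View pics/c4.png

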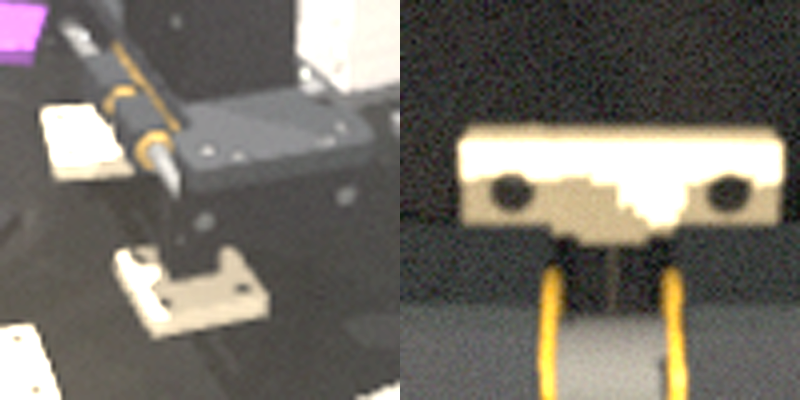

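```bash
python3 -m inch '[{"offset":[0,0,0.002],"turn":[0,0,0]},{"offset":[0,0,0],"turn":[0,0,0]},{"offset":[0,0,0],"turn":[0,0,0]},{"offset":[0,0,0],"turn":[0,0,0]},{"offset":[0,0,0],"turn":[0,0,0]},{"offset":[0,0,0],"turn":[0,0,0]},{"offset":[0,0,0],"turn":[0,0,0]},{"offset":[0,0,0],"turn":[0,0,0]}]' >/dev/null; python3 st.py
python3 -m inch '[{"offset":[0,0,0.002],"turn":[0,0,0]},{"offset":[0,0,0],"turn":[0,0,0]},{"offset":[0,0,0],"turn":[0,0,0]},{"offset":[0,0,0],"turn":[0,0,0]},{"offset":[0,0,0],"turn":[0,0,0]},{"offset":[0,0,0],"turn":[0,0,0]},{"offset":[0,0,0],"turn":[0,0,0]},{"offset":[0,0,0],"turn":[0,0,0]}]' >/dev/null; python3 st.py
```

```text
t 17.3 p [ 0.4602  0.2299 -0.0235] r 0.514 az 26.5 yaw -8.77 tilt [-0.001 -0.   ] F [-0.8 -0.1  0.3] w 0.0003 q [-0.46  0.28 -0.1   2.    0.04  0.86 -0.73]
t 18.1 p [ 0.4605  0.23   -0.0253] r 0.515 az 26.5 yaw -8.77 tilt [-0.0005  0.0002] F [-0.4  0.2  1.6] w 0.0007 q [-0.46  0.29 -0.1   2.    0.04  0.85 -0.74]
```

```bash
python3 -m inch '[{"offset":[0,0,0.0015],"turn":[0,0,0]},{"offset":[0,0,0],"turn":[0,0,0]},{"offset":[0,0,0],"turn":[0,0,0]},{"offset":[0,0,0],"turn":[0,0,0]},{"offset":[0,0,0],"turn":[0,0,0]},{"offset":[0,0,0],"turn":[0,0,0]},{"offset":[0,0,0],"turn":[0,0,0]},{"offset":[0,0,0],"turn":[0,0,0]}]' >/dev/null; python3 st.py
```

```text
t 18.9 p [ 0.4607  0.2301 -0.0253] r 0.515 az 26.5 yaw -8.78 tilt [-0.0004  0.0001] F [-0.4 -0.5  2.7] w 0.0004 q [-0.46  0.29 -0.1   2.    0.04  0.85 -0.74]
```

```bash
python3 -m inch '[{"offset":[0,0,-0.01],"turn":[0,0,0]},{"offset":[0,0,-0.01],"turn":[0,0,0]},{"offset":[0,0,0],"turn":[0,0,0]},{"offset":[0,0,0],"turn":[0,0,0]},{"offset":[0,0,0],"turn":[0,0,0]},{"offset":[0,0,0],"turn":[0,0,0]},{"offset":[0,0,0],"turn":[0,0,0]},{"offset":[0,0,0],"turn":[0,0,0]}]' 76 25 >/dev/null; python3 st.py
python3 -m inch '[{"offset":[0,0,0],"turn":[0,0,0]},{"offset":[0,0,0],"turn":[0,0,0]},{"offset":[0,0,0.01],"turn":[0,0,0]},{"offset":[0,0,0.006],"turn":[0,0,0]},{"offset":[0,0,0.006],"turn":[0,0,0]},{"offset":[0,0,0],"turn":[0,0,0]},{"offset":[0,0,0],"turn":[0,0,0]},{"offset":[0,0,0],"turn":[0,0,0]}]' >/dev/null; python3 st.py
python3 to.py .4607 .229 -.03 -8.7
```

```text
t 19.7 p [ 0.4605  0.23   -0.0037] r 0.515 az 26.5 yaw -8.77 tilt [-0.0005  0.0001] F [-0.4 -0.2  1.2] w 0.0566 q [-0.46  0.26 -0.11  1.99  0.03  0.9  -0.73]
t 20.5 p [ 0.4596  0.2296 -0.0289] r 0.514 az 26.5 yaw -8.77 tilt [-0.0024 -0.0009] F [-0.6 -0.1  0.1] w 0.066 q [-0.46  0.29 -0.1   2.01  0.04  0.85 -0.74]
offset [0.0011 0.0004 0.0011] turn [ 0.001  0.002 -0.001]
```

```bash
python3 -m inch '[{"offset":[0,0,0.003],"turn":[0,0,0]},{"offset":[0,0,0],"turn":[0,0,0]},{"offset":[0,0,0],"turn":[0,0,0]},{"offset":[0,0,0],"turn":[0,0,0]},{"offset":[0,0,0],"turn":[0,0,0]},{"offset":[0,0,0],"turn":[0,0,0]},{"offset":[0,0,0],"turn":[0,0,0]},{"offset":[0,0,0],"turn":[0,0,0]}]'  >/dev/null; python3 st.py
python3 -m inch '[{"offset":[0,0,0.002],"turn":[0,0,0]},{"offset":[0,0,0],"turn":[0,0,0]},{"offset":[0,0,0],"turn":[0,0,0]},{"offset":[0,0,0],"turn":[0,0,0]},{"offset":[0,0,0],"turn":[0,0,0]},{"offset":[0,0,0],"turn":[0,0,0]},{"offset":[0,0,0],"turn":[0,0,0]},{"offset":[0,0,0],"turn":[0,0,0]}]' >/dev/null; python3 st.py
```

```text
t 21.3 p [ 0.4603  0.23   -0.0313] r 0.515 az 26.5 yaw -8.77 tilt [-0.001  -0.0001] F [-0.5  0.5 -0.6] w 0.066 q [-0.46  0.3  -0.1   2.01  0.04  0.84 -0.74]
t 22.1 p [ 0.4603  0.23   -0.0335] r 0.515 az 26.5 yaw -8.77 tilt [-0.001  -0.0001] F [0.3 0.9 0.4] w 0.0662 q [-0.46  0.3  -0.1   2.01  0.04  0.84 -0.74]
```

Now 2.5 mm above the expected worktop contact; close.

```bash
python3 -m inch '[{"offset":[0,0,0],"turn":[0,0,0]},{"offset":[0,0,0],"turn":[0,0,0]},{"offset":[0,0,0],"turn":[0,0,0]},{"offset":[0,0,0],"turn":[0,0,0]},{"offset":[0,0,0],"turn":[0,0,0]},{"offset":[0,0,0],"turn":[0,0,0]},{"offset":[0,0,0],"turn":[0,0,0]},{"offset":[0,0,0],"turn":[0,0,0]}]' 0 25 >/dev/null; python3 st.py
```

```text
t 22.9 p [ 0.4603  0.23   -0.0335] r 0.515 az 26.5 yaw -8.77 tilt [-0.001  -0.0002] F [-0.1 -0.3  0.4] w 0.0495 q [-0.46  0.3  -0.1   2.01  0.04  0.84 -0.74]
```

```bash
python3 -m inch '[{"offset":[0,0,-0.02],"turn":[0,0,0]},{"offset":[0,0,-0.03],"turn":[0,0,0]},{"offset":[0,0,-0.04],"turn":[0,0,0]},{"offset":[0,0,-0.04],"turn":[0,0,0]},{"offset":[0,0,-0.03],"turn":[0,0,0]},{"offset":[0,0,-0.02],"turn":[0,0,0]},{"offset":[0,0,-0.01],"turn":[0,0,0]},{"offset":[0,0,0],"turn":[0,0,0]}]' >/dev/null; python3 st.py
python3 to.py .607 .029 .15 -1.6
```

```text
t 23.7 p [0.4585 0.229  0.1621] r 0.513 az 26.5 yaw -8.75 tilt [-0.0051 -0.0023] F [ 0.6 -0.1 -0.7] w 0.0495 q [-0.45  0.08 -0.1   1.82  0.01  1.25 -0.71]
offset [0.1772 0.175  0.0118] turn [ 0.003  0.005 -0.125]
```

```bash
python3 -m inch '[{"offset":[0.025,0.025,0],"turn":[0.003,0.005,-0.02]},{"offset":[0.027,0.027,0],"turn":[0,0,-0.02]},{"offset":[0.027,0.027,0],"turn":[0,0,-0.02]},{"offset":[0.027,0.027,0],"turn":[0,0,-0.02]},{"offset":[0.027,0.027,0],"turn":[0,0,-0.02]},{"offset":[0.02,0.02,0],"turn":[0,0,-0.02]},{"offset":[0.01,0.01,0],"turn":[0,0,0]},{"offset":[0,0,0],"turn":[0,0,0]}]' >/dev/null; python3 st.py
python3 to.py .607 .029 .115 -1.6; python3 see.py pics/w5.png .1
```

```text
t 24.5 p [0.604  0.0448 0.1483] r 0.606 az 4.2 yaw -1.35 tilt [-0.015  -0.0047] F [-0.1 -0.1 -1.9] w 0.05 q [-0.2   0.28  0.06  1.62 -0.02  1.26 -0.16]
offset [0.0039 0.0156 0.0334] turn [0.005 0.015 0.004]
px (216, 223, 84, 16) ctr [602.4  14.7] size [79.2 15. ] ang 0.2
px (390, 198, 49, 20) ctr [747.5  34.8] size [17.5 42.7] ang 87.5
px (151, 176, 32, 61) ctr [517.5  41.5] size [59.6 28.2] ang 77.2
px (103, 175, 44, 40) ctr [481.4  51.7] size [37.7 39. ] ang 87.7
px (209, 151, 113, 75) ctr [609.9  54.3] size [ 69.4 100.6] ang 88.0
px (370, 72, 92, 87) ctr [738.5 116.1] size [94.1 14. ] ang 44.8
px (440, 0, 72, 47) ctr [777.8 187.9] size [55.6 33.2] ang 5.1
px (323, 0, 66, 65) ctr [684.2 183.6] size [38.6 36.7] ang 54.4
px (210, 0, 58, 67) ctr [591.  182.9] size [40.1 37.9] ang 71.3
px (0, 0, 82, 127) ctr [425.6 157.9] size [104.3  68.7] ang 75.4
```

```bash
python3 -m inch '[{"offset":[0.004,0.0155,0],"turn":[0.005,0.015,0.004]},{"offset":[0,0,0.015],"turn":[0,0,0]},{"offset":[0,0,0.02],"turn":[0,0,0]},{"offset":[0,0,0.012],"turn":[0,0,0]},{"offset":[0,0,0],"turn":[0,0,0]},{"offset":[0,0,0],"turn":[0,0,0]},{"offset":[0,0,0],"turn":[0,0,0]},{"offset":[0,0,0],"turn":[0,0,0]}]' >/dev/null; python3 st.py
python3 to.py .608 .029 .092 -1.6
```

```text
t 25.35 p [0.6039 0.0358 0.0985] r 0.605 az 3.4 yaw -1.14 tilt [0.0007 0.0037] F [ 0.5 -0.4 -0.8] w 0.0497 q [-0.18  0.3   0.06  1.69 -0.03  1.15 -0.13]
offset [0.0043 0.0068 0.0065] turn [-0.004 -0.001  0.008]
```

```bash
python3 -m inch '[{"offset":[0.0043,0.0068,0],"turn":[-0.004,-0.001,0.008]},{"offset":[0,0,0],"turn":[0,0,0]},{"offset":[0,0,0],"turn":[0,0,0]},{"offset":[0,0,0.003],"turn":[0,0,0]},{"offset":[0,0,0],"turn":[0,0,0]},{"offset":[0,0,0],"turn":[0,0,0]},{"offset":[0,0,0],"turn":[0,0,0]},{"offset":[0,0,0],"turn":[0,0,0]}]' >/dev/null; python3 st.py
python3 to.py .608 .029 .092 -1.6
python3 see.py pics/w6.png .1 >/dev/null; python3 -c "
import cv2;a=cv2.imread('pics/w6.png')[110:290,120:360];cv2.imwrite('pics/w6c.png',cv2.convertScaleAbs(cv2.resize(a,(800,600),interpolation=cv2.INTER_CUBIC),alpha=1.3))"
```

```text
t 26.15 p [0.6095 0.0283 0.0966] r 0.61 az 2.7 yaw -1.66 tilt [ 0.0019 -0.0004] F [-0.   0.3 -0.6] w 0.0496 q [-0.18  0.31  0.07  1.68 -0.02  1.15 -0.13]
offset [-0.0015 -0.0007  0.0046] turn [ 0.    -0.002 -0.001]
```

View pics/w6c.png

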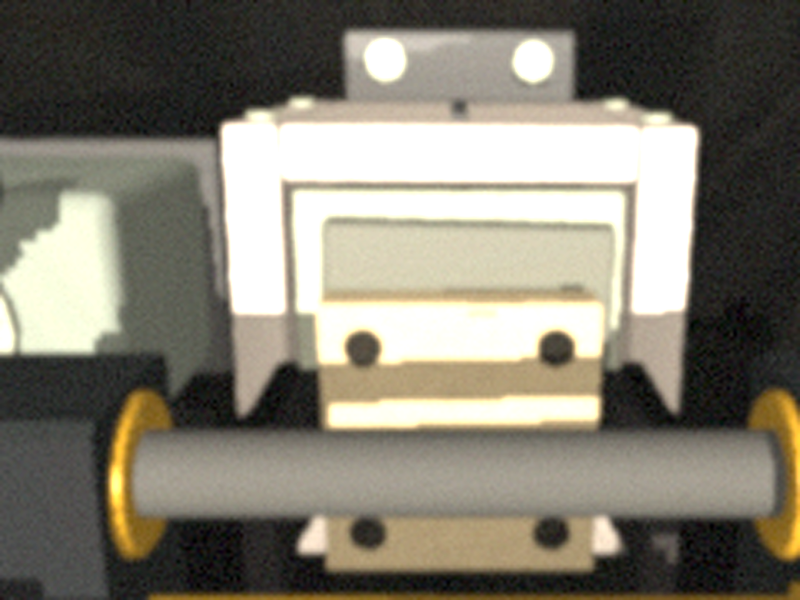

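Run:
```python
from h import *
m=env.camera_model("wrist")
f=lambda x,y:(120+x*.3,110+y*.3)
print("outer far",w(m,f(460,125),.1),"inner far",w(m,f(460,184),.1),"hole rows",w(m,[f(460,347),f(460,532)],.141),"plate far/near",w(m,[f(460,293),f(460,570)],.141),"bed far",w(m,f(461,190),.102),"pack far",w(m,f(469,219),.115))
```

```text
outer far [[0.61129841 0.08032012]] inner far [[0.61095142 0.06794091]] hole rows [[0.61019524 0.04508071]
 [0.60918862 0.00916895]] plate far/near [[0.61046971 0.05487248]
 [0.60896809 0.00130157]] bed far [[0.61112862 0.06695178]] pack far [[0.61255409 0.06307304]]
```

```bash
python3 -m inch '[{"offset":[0,-0.002,0],"turn":[0,-0.002,0]},{"offset":[0,0,0.002],"turn":[0,0,0]},{"offset":[0,0,0.002],"turn":[0,0,0]},{"offset":[0,0,0.002],"turn":[0,0,0]},{"offset":[0,0,0],"turn":[0,0,0]},{"offset":[0,0,0],"turn":[0,0,0]},{"offset":[0,0,0],"turn":[0,0,0]},{"offset":[0,0,0],"turn":[0,0,0]}]' >/dev/null; python3 st.py
python3 -m inch '[{"offset":[0,0,0.002],"turn":[0,0,0]},{"offset":[0,0,0],"turn":[0,0,0]},{"offset":[0,0,0],"turn":[0,0,0]},{"offset":[0,0,0.002],"turn":[0,0,0]},{"offset":[0,0,0],"turn":[0,0,0]},{"offset":[0,0,0],"turn":[0,0,0]},{"offset":[0,0,0],"turn":[0,0,0]},{"offset":[0,0,0],"turn":[0,0,0]}]' >/dev/null; python3 st.py
python3 to.py .6095 .0305 .08 -1.6
```

```text
t 27.0 p [0.6094 0.0306 0.0899] r 0.61 az 2.9 yaw -1.64 tilt [-0.0005 -0.0003] F [-0.8  0.4 -0.6] w 0.0494 q [-0.18  0.32  0.07  1.69 -0.02  1.14 -0.13]
t 27.8 p [0.6095 0.0305 0.0857] r 0.61 az 2.9 yaw -1.65 tilt [-0.0003 -0.0002] F [ 0.1 -0.  -0.6] w 0.0496 q [-0.18  0.32  0.07  1.69 -0.02  1.13 -0.13]
offset [0.     0.     0.0057] turn [ 0.     0.    -0.001]
```

```bash
for i in 1 2; do python3 -m inch '[{"offset":[0,0,0.0015],"turn":[0,0,0]},{"offset":[0,0,0],"turn":[0,0,0]},{"offset":[0,0,0],"turn":[0,0,0]},{"offset":[0,0,0.0015],"turn":[0,0,0]},{"offset":[0,0,0],"turn":[0,0,0]},{"offset":[0,0,0],"turn":[0,0,0]},{"offset":[0,0,0],"turn":[0,0,0]},{"offset":[0,0,0],"turn":[0,0,0]}]' >/dev/null; python3 st.py; done
```

```text
t 28.6 p [0.6095 0.0306 0.0825] r 0.61 az 2.9 yaw -1.65 tilt [-0.0002 -0.0002] F [ 0.3 -0.2  0.4] w 0.0496 q [-0.18  0.33  0.07  1.69 -0.02  1.12 -0.13]
t 29.4 p [0.6095 0.0306 0.0792] r 0.61 az 2.9 yaw -1.65 tilt [-0.0003 -0.0002] F [-0.2  0.7 -0.5] w 0.0497 q [-0.18  0.33  0.07  1.7  -0.02  1.12 -0.13]
```

```bash
for i in 1 2; do python3 -m inch '[{"offset":[0,0,0.0015],"turn":[0,0,0]},{"offset":[0,0,0],"turn":[0,0,0]},{"offset":[0,0,0],"turn":[0,0,0]},{"offset":[0,0,0.0015],"turn":[0,0,0]},{"offset":[0,0,0],"turn":[0,0,0]},{"offset":[0,0,0],"turn":[0,0,0]},{"offset":[0,0,0],"turn":[0,0,0]},{"offset":[0,0,0],"turn":[0,0,0]}]' >/dev/null; python3 st.py; done
```

```text
t 30.2 p [0.6095 0.0306 0.0759] r 0.61 az 2.9 yaw -1.65 tilt [-0.0003 -0.0002] F [ 0.6  0.1 -0.6] w 0.0495 q [-0.18  0.33  0.07  1.7  -0.02  1.11 -0.13]
t 31.0 p [0.6097 0.0306 0.073 ] r 0.61 az 2.9 yaw -1.65 tilt [ 0.0001 -0.0001] F [-1.1 -0.3 -0.4] w 0.0497 q [-0.18  0.34  0.07  1.7  -0.02  1.1  -0.13]
```

```bash
for i in 1; do python3 -m inch '[{"offset":[0,0,0.0015],"turn":[0,0,0]},{"offset":[0,0,0],"turn":[0,0,0]},{"offset":[0,0,0],"turn":[0,0,0]},{"offset":[0,0,0],"turn":[0,0,0]},{"offset":[0,0,0],"turn":[0,0,0]},{"offset":[0,0,0],"turn":[0,0,0]},{"offset":[0,0,0],"turn":[0,0,0]},{"offset":[0,0,0],"turn":[0,0,0]}]' >/dev/null; python3 st.py; done; python3 see.py pics/w7.png .1 >/dev/null; python3 -c "
import cv2;a=cv2.imread('pics/w7.png')[110:290,120:360];cv2.imwrite('pics/w7c.png',cv2.convertScaleAbs(cv2.resize(a,(800,600),interpolation=cv2.INTER_CUBIC),alpha=1.3))"
```

```text
t 31.8 p [0.6098 0.0306 0.0721] r 0.611 az 2.9 yaw -1.66 tilt [ 0.0005 -0.    ] F [-0.9  0.3  2.8] w 0.0495 q [-0.18  0.34  0.07  1.7  -0.03  1.1  -0.13]
```

View pics/w7c.png

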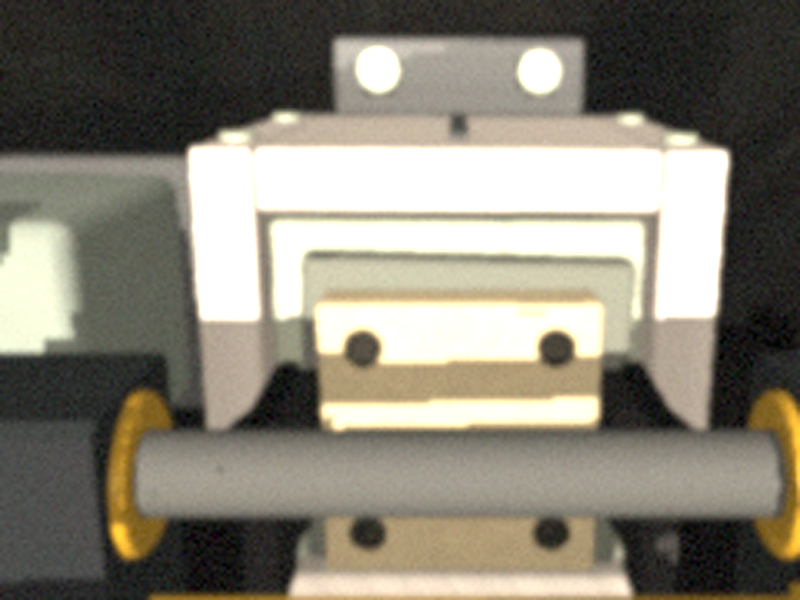

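```bash
python3 -m inch '[{"offset":[0,0,0],"turn":[0,0,0]},{"offset":[0,0,0],"turn":[0,0,0]},{"offset":[0,0,0],"turn":[0,0,0]},{"offset":[0,0,0],"turn":[0,0,0]},{"offset":[0,0,0],"turn":[0,0,0]},{"offset":[0,0,-0.005],"turn":[0,0,0]},{"offset":[0,0,-0.01],"turn":[0,0,0]},{"offset":[0,0,-0.02],"turn":[0,0,0]}]' 76 25 >/dev/null; python3 st.py;
python3 -m inch '[{"offset":[0,0,-0.03],"turn":[0,0,0.04]},{"offset":[0,0,-0.03],"turn":[0,0,0.05]},{"offset":[0,-0.02,-0.02],"turn":[0,0,0.05]},{"offset":[0,-0.04,0],"turn":[0,0,0.05]},{"offset":[0,-0.04,0],"turn":[0,0,0.05]},{"offset":[0,-0.04,0],"turn":[0,0,0.04]},{"offset":[0,-0.02,0],"turn":[0,0,0]},{"offset":[0,0,0],"turn":[0,0,0]}]' >/dev/null; python3 st.py; python3 to.py .5842 .2085 0 -18.2
```

```text
t 32.65 p [0.608  0.0304 0.1056] r 0.609 az 2.9 yaw -1.65 tilt [-0.0043 -0.0008] F [-0.5  0.6  1.1] w 0.0662 q [-0.18  0.31  0.07  1.67 -0.02  1.17 -0.13]
t 33.45 p [0.648  0.1899 0.2018] r 0.675 az 16.3 yaw -18.67 tilt [0.0084 0.0025] F [-0.9 -0.7  0.6] w 0.0663 q [-0.38  0.37  0.05  1.38 -0.02  1.38 -0.67]
offset [-0.0678  0.0038  0.2013] turn [-0.005 -0.007 -0.008]
```

```bash
python3 -m inch '[{"offset":[-0.03,0.002,0.02],"turn":[-0.005,-0.007,-0.008]},{"offset":[-0.03,0.002,0.04],"turn":[0,0,0]},{"offset":[-0.008,0,0.05],"turn":[0,0,0]},{"offset":[0,0,0.04],"turn":[0,0,0]},{"offset":[0,0,0.02],"turn":[0,0,0]},{"offset":[0,0,0],"turn":[0,0,0]},{"offset":[0,0,0],"turn":[0,0,0]},{"offset":[0,0,0],"turn":[0,0,0]}]' >/dev/null; python3 st.py; python3 to.py .5842 .2085 -.0335 -18.2; python3 see.py pics/w8.png .011
```

```text
t 34.25 p [0.5842 0.2021 0.0349] r 0.618 az 19.1 yaw -18.45 tilt [0.0101 0.0004] F [0.1 0.6 0. ] w 0.0662 q [-0.42  0.38  0.02  1.72 -0.    1.03 -0.73]
offset [-0.0027 -0.0058  0.0684] turn [-0.004 -0.009 -0.004]
px (132, 228, 262, 49) ctr [579.3 167.8] size [ 45.4 229.9] ang 67.6
px (225, 169, 63, 61) ctr [585.  209.2] size [51.7 51. ] ang 71.4
px (0, 161, 37, 67) ctr [390.2 275.3] size [58.4 25.2] ang 89.8
px (365, 110, 83, 80) ctr [711.2 209.5] size [52.7 50.9] ang 54.4
px (0, 64, 66, 80) ctr [441.6 336.1] size [53.9 53.8] ang 76.6
px (473, 0, 39, 144) ctr [794.9 244.7] size [ 25.3 111.1] ang 5.1
px (377, 0, 61, 44) ctr [729.8 300.5] size [27.6 42.2] ang 71.8
```

```bash
python3 -m inch '[{"offset":[-0.0025,-0.006,0.01],"turn":[-0.004,-0.009,0]},{"offset":[0,0,0.015],"turn":[0,0,0]},{"offset":[0,0,0.015],"turn":[0,0,0]},{"offset":[0,0,0.01],"turn":[0,0,0]},{"offset":[0,0,0],"turn":[0,0,0]},{"offset":[0,0,0],"turn":[0,0,0]},{"offset":[0,0,0],"turn":[0,0,0]},{"offset":[0,0,0],"turn":[0,0,0]}]' >/dev/null; python3 st.py; python3 to.py .585 .209 -.0335 -18.4
```

```text
t 35.1 p [ 0.586   0.2099 -0.017 ] r 0.622 az 19.7 yaw -18.46 tilt [0.0032 0.001 ] F [ 0.4 -1.1  0.6] w 0.0661 q [-0.43  0.45  0.01  1.74 -0.01  0.94 -0.73]
offset [-0.0007  0.0012  0.0165] turn [-0.002 -0.003 -0.001]
```

```bash
python3 -m inch '[{"offset":[-0.001,0.001,0.006],"turn":[-0.002,-0.003,0]},{"offset":[0,0,0.006],"turn":[0,0,0]},{"offset":[0,0,0.0035],"turn":[0,0,0]},{"offset":[0,0,0],"turn":[0,0,0]},{"offset":[0,0,0],"turn":[0,0,0]},{"offset":[0,0,0],"turn":[0,0,0]},{"offset":[0,0,0],"turn":[0,0,0]},{"offset":[0,0,0],"turn":[0,0,0]}]' >/dev/null; python3 st.py; python3 to.py .585 .209 -.0335 -18.4
```

```text
t 35.9 p [ 0.5854  0.2095 -0.0327] r 0.622 az 19.7 yaw -18.46 tilt [0.0012 0.0007] F [-0.1 -1.   0.1] w 0.0664 q [-0.42  0.47  0.01  1.75 -0.01  0.92 -0.73]
offset [-0.0003  0.0006  0.0008] turn [-0.001 -0.001 -0.001]
```

```bash
python3 -m inch '[{"offset":[0,0,0.001],"turn":[0,0,0]},{"offset":[0,0,0],"turn":[0,0,0]},{"offset":[0,0,0],"turn":[0,0,0]},{"offset":[0,0,0],"turn":[0,0,0]},{"offset":[0,0,0],"turn":[0,0,0]},{"offset":[0,0,0],"turn":[0,0,0]},{"offset":[0,0,0],"turn":[0,0,0]},{"offset":[0,0,0],"turn":[0,0,0]}]' 0 25 >/dev/null; python3 st.py
python3 -m inch '[{"offset":[0,0,-0.02],"turn":[0,0,0]},{"offset":[0,0,-0.03],"turn":[0,0,0]},{"offset":[0,0,-0.04],"turn":[0,0,0]},{"offset":[0,0,-0.04],"turn":[0,0,0]},{"offset":[0,0,-0.03],"turn":[0,0,0]},{"offset":[0,0,-0.02],"turn":[0,0,0]},{"offset":[0,0,-0.01],"turn":[0,0,0]},{"offset":[0,0,0],"turn":[0,0,0]}]' >/dev/null; python3 st.py
python3 to.py .6095 .0305 .15 -1.6
```

```text
t 36.7 p [ 0.5857  0.2096 -0.0334] r 0.622 az 19.7 yaw -18.47 tilt [0.0018 0.001 ] F [-0.1  0.5 -0.9] w 0.0495 q [-0.42  0.47  0.01  1.75 -0.01  0.91 -0.73]
t 37.5 p [0.5835 0.2087 0.1617] r 0.62 az 19.7 yaw -18.46 tilt [-0.0027 -0.0009] F [-0.4  0.  -1.4] w 0.0498 q [-0.43  0.29  0.02  1.57 -0.01  1.28 -0.73]
offset [0.0811 0.1607 0.0118] turn [ 0.001  0.003 -0.294]
```

```bash
python3 -m inch '[{"offset":[0.0085,0.024,0],"turn":[0,0.003,-0.04]},{"offset":[0.0085,0.027,0],"turn":[0,0,-0.05]},{"offset":[0.0085,0.027,0],"turn":[0,0,-0.05]},{"offset":[0.0085,0.027,0],"turn":[0,0,-0.05]},{"offset":[0.0085,0.027,0],"turn":[0,0,-0.05]},{"offset":[0.0085,0.025,0.01],"turn":[0,0,-0.05]},{"offset":[0.005,0.01,0.01],"turn":[0,0,0]},{"offset":[0,0,0],"turn":[0,0,0]}]' >/dev/null; python3 st.py
python3 to.py .6095 .0305 .105 -1.6
```

```text
t 38.3 p [0.6014 0.03   0.1281] r 0.602 az 2.9 yaw -1.07 tilt [-0.0154 -0.0046] F [-0.5 -0.2 -0.3] w 0.0498 q [-0.19  0.29  0.08  1.65 -0.02  1.22 -0.13]
offset [ 0.0085 -0.0008  0.023 ] turn [0.005 0.015 0.009]
```

```bash
python3 -m inch '[{"offset":[0.0085,-0.001,0],"turn":[0.005,0.015,0.009]},{"offset":[0,0,0],"turn":[0,0,0]},{"offset":[0,0,0.015],"turn":[0,0,0]},{"offset":[0,0,0.01],"turn":[0,0,0]},{"offset":[0,0,0.005],"turn":[0,0,0]},{"offset":[0,0,0],"turn":[0,0,0]},{"offset":[0,0,0],"turn":[0,0,0]},{"offset":[0,0,0],"turn":[0,0,0]}]' >/dev/null; python3 st.py
python3 to.py .6095 .0305 .088 -1.6; python3 see.py pics/w9.png .1 >/dev/null
```

```text
t 39.1 p [0.6091 0.0384 0.0938] r 0.61 az 3.6 yaw -1.36 tilt [-0.0018  0.0027] F [ 0.3  0.5 -0.9] w 0.0494 q [-0.2   0.32  0.08  1.68 -0.03  1.14 -0.14]
offset [0.0006 0.0079 0.0058] turn [-0.003  0.002  0.004]
```

```bash
python3 -m inch '[{"offset":[0.0006,0.008,0],"turn":[-0.003,0.002,0.004]},{"offset":[0,0,0],"turn":[0,0,0]},{"offset":[0,0,0],"turn":[0,0,0]},{"offset":[0,0,0.002],"turn":[0,0,0]},{"offset":[0,0,0.002],"turn":[0,0,0]},{"offset":[0,0,0],"turn":[0,0,0]},{"offset":[0,0,0],"turn":[0,0,0]},{"offset":[0,0,0],"turn":[0,0,0]}]' >/dev/null; python3 st.py
python3 to.py .6095 .0305 .083 -1.6; python3 see.py pics/w9.png .1 >/dev/null; python3 -c "
import cv2;a=cv2.imread('pics/w9.png')[110:290,120:360];cv2.imwrite('pics/w9c.png',cv2.convertScaleAbs(cv2.resize(a,(800,600),interpolation=cv2.INTER_CUBIC),alpha=1.3))"
```

```text
t 39.95 p [0.6103 0.0292 0.0907] r 0.611 az 2.7 yaw -1.66 tilt [ 0.0024 -0.0005] F [-1.6  0.  -0.9] w 0.0495 q [-0.19  0.32  0.08  1.69 -0.03  1.13 -0.13]
offset [-0.0009 -0.0013  0.0077] turn [ 0.    -0.002 -0.001]
```

View pics/w9c.png

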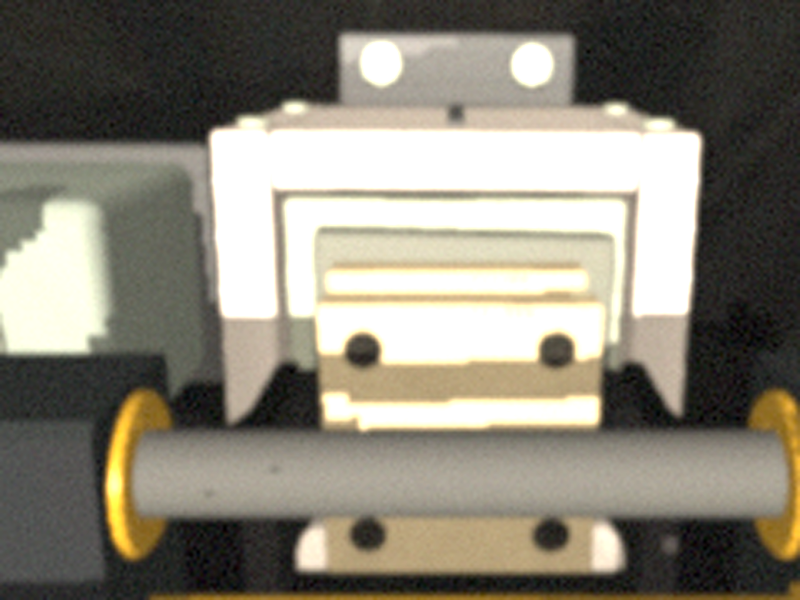

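```bash
python3 -m inch '[{"offset":[-0.001,-0.0013,0],"turn":[0,-0.002,0]},{"offset":[0,0,0.002],"turn":[0,0,0]},{"offset":[0,0,0],"turn":[0,0,0]},{"offset":[0,0,0.0015],"turn":[0,0,0]},{"offset":[0,0,0.0015],"turn":[0,0,0]},{"offset":[0,0,0],"turn":[0,0,0]},{"offset":[0,0,0],"turn":[0,0,0]},{"offset":[0,0,0],"turn":[0,0,0]}]' >/dev/null; python3 st.py
python3 -m inch '[{"offset":[0,0,0.0015],"turn":[0,0,0]},{"offset":[0,0,0],"turn":[0,0,0]},{"offset":[0,0,0],"turn":[0,0,0]},{"offset":[0,0,0],"turn":[0,0,0]},{"offset":[0,0,0],"turn":[0,0,0]},{"offset":[0,0,0],"turn":[0,0,0]},{"offset":[0,0,0],"turn":[0,0,0]},{"offset":[0,0,0],"turn":[0,0,0]}]' >/dev/null; python3 st.py
```

```text
t 40.8 p [0.6093 0.0308 0.0852] r 0.61 az 2.9 yaw -1.65 tilt [ 0.     -0.0004] F [ 0.1 -1.  -0.3] w 0.0496 q [-0.19  0.32  0.08  1.69 -0.03  1.13 -0.13]
t 41.6 p [0.6094 0.0308 0.0837] r 0.61 az 2.9 yaw -1.65 tilt [ 0.0004 -0.0003] F [-0.2 -1.   0.8] w 0.0497 q [-0.19  0.32  0.08  1.69 -0.03  1.12 -0.13]
```

One more millimetre to confirm contact, then release and go to plate A.

```bash
python3 -m inch '[{"offset":[0,0,0.0015],"turn":[0,0,0]},{"offset":[0,0,0],"turn":[0,0,0]},{"offset":[0,0,0],"turn":[0,0,0]},{"offset":[0,0,0],"turn":[0,0,0]},{"offset":[0,0,0],"turn":[0,0,0]},{"offset":[0,0,0],"turn":[0,0,0]},{"offset":[0,0,0],"turn":[0,0,0]},{"offset":[0,0,0],"turn":[0,0,0]}]' >/dev/null; python3 st.py
python3 -m inch '[{"offset":[0,0,0],"turn":[0,0,0]},{"offset":[0,0,0],"turn":[0,0,0]},{"offset":[0,0,0],"turn":[0,0,0]},{"offset":[0,0,0],"turn":[0,0,0]},{"offset":[0,0,0],"turn":[0,0,0]},{"offset":[0,0,-0.005],"turn":[0,0,0]},{"offset":[0,0,-0.01],"turn":[0,0,0]},{"offset":[0,0,-0.02],"turn":[0,0,0]}]' 76 25 >/dev/null; python3 st.py;
python3 -m inch '[{"offset":[0,0,-0.03],"turn":[0,0,0.03]},{"offset":[0,0,-0.03],"turn":[0,0,0.03]},{"offset":[0,-0.03,-0.01],"turn":[0,0,0.03]},{"offset":[-0.01,-0.045,0],"turn":[0,0,0.03]},{"offset":[-0.01,-0.045,0],"turn":[0,0,0.03]},{"offset":[-0.01,-0.045,0],"turn":[0,0,0.03]},{"offset":[-0.01,-0.045,0],"turn":[0,0,0.03]},{"offset":[-0.01,-0.04,0],"turn":[0,0,0]}]' >/dev/null; python3 st.py; python3 to.py .4405 .3365 0.03 -13
```

```text
t 42.4 p [0.6095 0.0308 0.0828] r 0.61 az 2.9 yaw -1.65 tilt [ 0.0009 -0.0002] F [-0.9 -0.2  0.9] w 0.0496 q [-0.19  0.33  0.08  1.7  -0.03  1.12 -0.13]
t 43.2 p [0.6077 0.0306 0.1166] r 0.609 az 2.9 yaw -1.65 tilt [-0.0039 -0.001 ] F [-0.2 -0.5  0.4] w 0.0661 q [-0.19  0.3   0.08  1.66 -0.03  1.19 -0.13]
t 44.0 p [0.6077 0.2847 0.2028] r 0.671 az 25.1 yaw -15.13 tilt [ 0.0108 -0.0003] F [1.1 0.1 0.1] w 0.066 q [-0.5   0.36 -0.    1.39  0.01  1.38 -0.77]
offset [-0.1767 -0.0059  0.171 ] turn [-0.002 -0.011 -0.037]
```

```bash
python3 -m inch '[{"offset":[-0.03,0,0],"turn":[-0.002,-0.011,-0.03]},{"offset":[-0.04,0,0.01],"turn":[0,0,0]},{"offset":[-0.04,-0.002,0.02],"turn":[0,0,0]},{"offset":[-0.04,-0.002,0.03],"turn":[0,0,0]},{"offset":[-0.025,-0.002,0.04],"turn":[0,0,0]},{"offset":[0,0,0.03],"turn":[0,0,0]},{"offset":[0,0,0],"turn":[0,0,0]},{"offset":[0,0,0],"turn":[0,0,0]}]' >/dev/null; python3 st.py; python3 to.py .4405 .3365 0.03 -13;python3 see.py pics/w10.png .011
```

```text
t 44.8 p [0.4317 0.3449 0.0763] r 0.553 az 38.6 yaw -12.61 tilt [0.0059 0.0084] F [ 0.2  0.9 -0. ] w 0.0663 q [-0.66  0.22 -0.11  1.84  0.02  1.07 -0.99]
offset [0.0102 0.0067 0.0463] turn [-0.01  -0.004  0.007]
px (242, 176, 52, 33) ctr [442.4 346.5] size [32.2 50.2] ang 77.4
px (0, 76, 154, 149) ctr [270.7 426.2] size [163.6 132.5] ang 65.0
px (275, 0, 128, 128) ctr [525.5 446.7] size [98.9 98.2] ang 71.4
px (0, 0, 182, 109) ctr [307.1 516.1] size [ 81.  171.6] ang 89.7
```

```bash
python3 -m inch '[{"offset":[0.010,0.0067,0.02],"turn":[-0.01,-0.004,0.007]},{"offset":[0,0,0.025],"turn":[0,0,0]},{"offset":[0,0,0.025],"turn":[0,0,0]},{"offset":[0,0,0.015],"turn":[0,0,0]},{"offset":[0,0,0],"turn":[0,0,0]},{"offset":[0,0,0],"turn":[0,0,0]},{"offset":[0,0,0],"turn":[0,0,0]},{"offset":[0,0,0],"turn":[0,0,0]}]' >/dev/null; python3 st.py; python3 to.py .4405 .3367 -.0335 -12.8;python3 see.py pics/w11.png .006|grep -v "px (0"
```

```text
t 45.65 p [0.4537 0.3406 0.0034] r 0.567 az 36.9 yaw -13.47 tilt [0.0166 0.0116] F [-0.3 -0.2  0.4] w 0.0662 q [-0.64  0.32 -0.09  1.88  0.04  0.92 -0.99]
offset [-0.0124  0.0074  0.0366] turn [-0.015 -0.014 -0.012]
px (220, 222, 55, 9) ctr [444.5 336.3] size [ 6.3 40.5] ang 76.3
px (206, 194, 70, 21) ctr [443.9 353.9] size [15.3 50.7] ang 76.4
px (77, 83, 32, 30) ctr [365.  453.1] size [26.1 11.8] ang 32.9
px (248, 0, 167, 126) ctr [523.5 436.4] size [77.3 99.7] ang 71.5
```

```bash
python3 -m inch '[{"offset":[-0.0125,0.0074,0],"turn":[-0.015,-0.014,-0.012]},{"offset":[0,0,0],"turn":[0,0,0]},{"offset":[0,0,0.01],"turn":[0,0,0]},{"offset":[0,0,0.01],"turn":[0,0,0]},{"offset":[0,0,0],"turn":[0,0,0]},{"offset":[0,0,0],"turn":[0,0,0]},{"offset":[0,0,0],"turn":[0,0,0]},{"offset":[0,0,0],"turn":[0,0,0]}]' >/dev/null; python3 st.py; python3 to.py .4405 .3367 -.0335 -12.8
```

```text
t 46.5 p [ 0.4382  0.3361 -0.0183] r 0.552 az 37.5 yaw -12.68 tilt [-0.0017 -0.0007] F [0.6 0.3 0.7] w 0.0666 q [-0.65  0.34 -0.1   1.91  0.04  0.89 -0.99]
offset [ 0.0021 -0.0011  0.0152] turn [0.001 0.002 0.002]
```

```bash
python3 -m inch '[{"offset":[0.002,-0.001,0.005],"turn":[0.001,0.002,0]},{"offset":[0,0,0.005],"turn":[0,0,0]},{"offset":[0,0,0.0045],"turn":[0,0,0]},{"offset":[0,0,0],"turn":[0,0,0]},{"offset":[0,0,0],"turn":[0,0,0]},{"offset":[0,0,0],"turn":[0,0,0]},{"offset":[0,0,0],"turn":[0,0,0]},{"offset":[0,0,0],"turn":[0,0,0]}]' >/dev/null; python3 st.py; python3 to.py .4405 .3367 -.0335 -12.8
python3 -m inch '[{"offset":[0,0,0],"turn":[0,0,0]},{"offset":[0,0,0],"turn":[0,0,0]},{"offset":[0,0,0],"turn":[0,0,0]},{"offset":[0,0,0],"turn":[0,0,0]},{"offset":[0,0,0],"turn":[0,0,0]},{"offset":[0,0,0],"turn":[0,0,0]},{"offset":[0,0,0],"turn":[0,0,0]},{"offset":[0,0,0],"turn":[0,0,0]}]' 0 25 >/dev/null; python3 st.py
```

```text
t 47.3 p [ 0.441   0.3369 -0.0337] r 0.555 az 37.4 yaw -12.69 tilt [0.0012 0.0004] F [ 0.1 -0.6 -0.6] w 0.0659 q [-0.65  0.37 -0.1   1.91  0.05  0.86 -0.99]
offset [-0.0004  0.0003 -0.0002] turn [-0.001 -0.001  0.002]
t 48.1 p [ 0.4412  0.3371 -0.0334] r 0.555 az 37.4 yaw -12.69 tilt [0.0017 0.0007] F [ 0.1 -0.4 -0.6] w 0.0495 q [-0.65  0.37 -0.1   1.91  0.05  0.86 -0.99]
```

```bash
python3 -m inch '[{"offset":[0,0,-0.02],"turn":[0,0,0]},{"offset":[0,0,-0.03],"turn":[0,0,0]},{"offset":[0,0,-0.04],"turn":[0,0,0]},{"offset":[0,0,-0.04],"turn":[0,0,0]},{"offset":[0,0,-0.03],"turn":[0,0,0]},{"offset":[0,0,-0.02],"turn":[0,0,0]},{"offset":[0,0,-0.01],"turn":[0,0,0]},{"offset":[0,0,0],"turn":[0,0,0]}]' >/dev/null; python3 st.py
python3 -m inch '[{"offset":[0.02,0.03,0],"turn":[0,0,-0.02]},{"offset":[0.026,0.038,0],"turn":[0,0,-0.03]},{"offset":[0.026,0.038,0],"turn":[0,0,-0.03]},{"offset":[0.026,0.038,0],"turn":[0,0,-0.03]},{"offset":[0.026,0.038,0],"turn":[0,0,-0.03]},{"offset":[0.026,0.038,0],"turn":[0,0,-0.03]},{"offset":[0.02,0.03,0],"turn":[0,0,-0.02]},{"offset":[0.01,0.015,0],"turn":[0,0,0]}]' >/dev/null; python3 st.py
python3 to.py .6095 .0305 .105 -1.6
```

```text
t 48.9 p [0.4392 0.3356 0.162 ] r 0.553 az 37.4 yaw -12.68 tilt [-0.002  -0.0022] F [ 0.6 -0.2 -1.3] w 0.0501 q [-0.64  0.16 -0.1   1.73  0.02  1.26 -0.97]
t 49.7 p [0.5811 0.0418 0.1488] r 0.583 az 4.1 yaw -0.78 tilt [-0.0167 -0.0073] F [ 0.7 -0.1 -0.5] w 0.0498 q [-0.26  0.23  0.13  1.67 -0.03  1.25 -0.14]
offset [0.0292 0.0106 0.0434] turn [0.008 0.017 0.014]
```

```bash
python3 -m inch '[{"offset":[0.015,0.005,0],"turn":[0.008,0.017,0.014]},{"offset":[0.014,0.005,0],"turn":[0,0,0]},{"offset":[0,0,0.01],"turn":[0,0,0]},{"offset":[0,0,0.015],"turn":[0,0,0]},{"offset":[0,0,0.012],"turn":[0,0,0]},{"offset":[0,0,0],"turn":[0,0,0]},{"offset":[0,0,0],"turn":[0,0,0]},{"offset":[0,0,0],"turn":[0,0,0]}]' >/dev/null; python3 st.py;python3 to.py .6095 .0305 .105 -1.6
```

```text
t 50.5 p [0.6076 0.0323 0.1007] r 0.608 az 3.0 yaw -1.8 tilt [-0.0073  0.0009] F [ 0.6 -0.6 -0.9] w 0.0496 q [-0.24  0.31  0.14  1.68 -0.05  1.16 -0.12]
offset [ 0.0019  0.0017 -0.0043] turn [-0.001  0.007 -0.004]
```

```bash
python3 -m inch '[{"offset":[0.002,0.0017,0],"turn":[-0.001,0.007,-0.004]},{"offset":[0,0,0],"turn":[0,0,0]},{"offset":[0,0,0],"turn":[0,0,0]},{"offset":[0,0,0.002],"turn":[0,0,0]},{"offset":[0,0,0.001],"turn":[0,0,0]},{"offset":[0,0,0],"turn":[0,0,0]},{"offset":[0,0,0],"turn":[0,0,0]},{"offset":[0,0,0],"turn":[0,0,0]}]' >/dev/null; python3 st.py;python3 to.py .6095 .0305 .095 -1.6
python3 -m inch '[{"offset":[0,0,0.0015],"turn":[0,0,0]},{"offset":[0,0,0],"turn":[0,0,0]},{"offset":[0,0,0],"turn":[0,0,0]},{"offset":[0,0,0],"turn":[0,0,0]},{"offset":[0,0,0],"turn":[0,0,0]},{"offset":[0,0,0],"turn":[0,0,0]},{"offset":[0,0,0],"turn":[0,0,0]},{"offset":[0,0,0],"turn":[0,0,0]}]' >/dev/null; python3 st.py
```

```text
t 51.3 p [0.6109 0.0307 0.0996] r 0.612 az 2.9 yaw -1.55 tilt [0.0039 0.0002] F [ 0.1  0.9 -0.5] w 0.0493 q [-0.24  0.31  0.14  1.68 -0.05  1.15 -0.11]
offset [-0.0014  0.0003  0.0046] turn [-0.    -0.004  0.001]
t 52.1 p [0.6109 0.0308 0.098 ] r 0.612 az 2.9 yaw -1.54 tilt [0.0039 0.0002] F [ 0.5  0.6 -0.3] w 0.0496 q [-0.24  0.31  0.14  1.68 -0.05  1.15 -0.11]
```

```bash
python3 -m inch '[{"offset":[-0.0014,0,0.0015],"turn":[0,-0.004,0]},{"offset":[0,0,0],"turn":[0,0,0]},{"offset":[0,0,0],"turn":[0,0,0]},{"offset":[0,0,0.0015],"turn":[0,0,0]},{"offset":[0,0,0],"turn":[0,0,0]},{"offset":[0,0,0],"turn":[0,0,0]},{"offset":[0,0,0],"turn":[0,0,0]},{"offset":[0,0,0],"turn":[0,0,0]}]' >/dev/null; python3 st.py
python3 -m inch '[{"offset":[0,0,0.0015],"turn":[0,0,0]},{"offset":[0,0,0],"turn":[0,0,0]},{"offset":[0,0,0],"turn":[0,0,0]},{"offset":[0,0,0],"turn":[0,0,0]},{"offset":[0,0,0],"turn":[0,0,0]},{"offset":[0,0,0],"turn":[0,0,0]},{"offset":[0,0,0],"turn":[0,0,0]},{"offset":[0,0,0],"turn":[0,0,0]}]' >/dev/null; python3 st.py
```

```text
t 52.9 p [0.6094 0.0308 0.0946] r 0.61 az 2.9 yaw -1.54 tilt [-0.0006  0.0003] F [-0.5  0.1 -1.6] w 0.0497 q [-0.24  0.32  0.14  1.69 -0.05  1.14 -0.11]
t 53.7 p [0.6096 0.0308 0.0935] r 0.61 az 2.9 yaw -1.55 tilt [-0.      0.0005] F [-1.  -0.6 -1. ] w 0.0495 q [-0.24  0.32  0.14  1.69 -0.05  1.14 -0.11]
```

```bash
python3 -m inch '[{"offset":[0,0,0.001],"turn":[0,0,0]},{"offset":[0,0,0],"turn":[0,0,0]},{"offset":[0,0,0],"turn":[0,0,0]},{"offset":[0,0,0],"turn":[0,0,0]},{"offset":[0,0,0],"turn":[0,0,0]},{"offset":[0,0,0],"turn":[0,0,0]},{"offset":[0,0,0],"turn":[0,0,0]},{"offset":[0,0,0],"turn":[0,0,0]}]' >/dev/null; python3 st.py
python3 -m inch '[{"offset":[0,0,0],"turn":[0,0,0]},{"offset":[0,0,0],"turn":[0,0,0]},{"offset":[0,0,0],"turn":[0,0,0]},{"offset":[0,0,0],"turn":[0,0,0]},{"offset":[0,0,0],"turn":[0,0,0]},{"offset":[0,0,-0.005],"turn":[0,0,0]},{"offset":[0,0,-0.01],"turn":[0,0,0]},{"offset":[0,0,-0.02],"turn":[0,0,0]}]' 76 25 >/dev/null; python3 st.py
python3 -m inch '[{"offset":[0,0.015,-0.03],"turn":[0,0,0]},{"offset":[0,0.03,-0.03],"turn":[0,0,0]},{"offset":[-0.02,0.03,-0.02],"turn":[0,0,0]},{"offset":[-0.03,0.01,0],"turn":[0,0,0]},{"offset":[-0.03,0,0],"turn":[0,0,0]},{"offset":[-0.03,0,0],"turn":[0,0,0]},{"offset":[-0.01,0,0],"turn":[0,0,0]},{"offset":[0,0,0],"turn":[0,0,0]}]' 100 >/dev/null; python3 st.py
python3 - <<'E'
from h import *
m=env.camera_model("wrist");np.save("w12.npy",m["cam_to_world"]);a=env.snapshot("wrist")[:,:,::-1];t=env.snapshot("top")[:,:,::-1]
cv2.imwrite("pics/w12.png",a);cv2.imwrite("pics/t12.png",t)
cv2.imwrite("pics/c12.png",np.hstack([cv2.convertScaleAbs(cv2.resize(a[0:256,120:440],(480,384),interpolation=cv2.INTER_CUBIC),alpha=1.3),cv2.resize(t[180:276,275:355],(320,384),interpolation=cv2.INTER_CUBIC)]))
E
```

```text
t 54.5 p [0.6097 0.0308 0.0929] r 0.61 az 2.9 yaw -1.55 tilt [0.0003 0.0006] F [-0.6 -0.1  1.6] w 0.0492 q [-0.24  0.32  0.14  1.69 -0.05  1.14 -0.11]
t 55.3 p [0.6079 0.0307 0.1266] r 0.609 az 2.9 yaw -1.54 tilt [-0.0045 -0.0003] F [-0.1  0.   0.6] w 0.0662 q [-0.24  0.29  0.14  1.65 -0.04  1.21 -0.12]
t 56.1 p [ 0.4851 -0.0548  0.2204] r 0.488 az -6.4 yaw -1.56 tilt [0.0087 0.0008] F [ 0.9 -0.3 -0.7] w 0.0869 q [-0.16 -0.03  0.18  1.81  0.    1.35 -0.01]
```

View pics/c12.png

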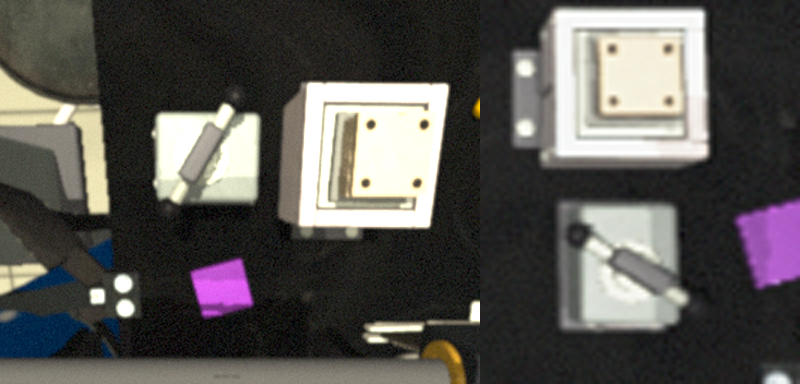

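```bash
python3 - <<'E'
from h import *
t=env.camera_model("top");m=env.camera_model("wrist");m["cam_to_world"]=np.load("w12.npy")
f=lambda x,y:(120+x/1.5,y/1.5)
g=lambda x,y:(275+(x-480)/4,180+y/4)
print("plate top",w(t,g(640,77),.1395),"rim top",w(t,[g(556,10),g(706,10),g(706,153),g(556,158)],.1).mean(0))
print("plate wr",w(m,[f(362,110),f(433,111),f(424,200),f(356,196)],.1395),w(m,[f(370,125),f(425,125),f(417,184),f(365,183)],.1395).mean(0))
for c,k,q in((m,f,[(235,95),(168,210),(207,153)]),(t,g,[(580,235),(698,302),(640,268)])):
    b=w(c,[k(*q[0]),k(*q[1])],.11);print("balls",b,b.mean(0),"dir",np.degrees(np.arctan2(*(b[0]-b[1])[::-1])),"grip",w(c,k(*q[2]),.134))
E
python3 to.py .484 .0335 .15 -32
```

```text
plate top [[0.60465439 0.02820424]] rim top [0.60623727 0.0273822 ]
plate wr [[5.86402770e-01 5.68520088e-02]
 [6.31128316e-01 5.51365363e-02]
 [6.31020610e-01 5.62743251e-04]
 [5.85870092e-01 4.34869876e-03]] [0.6089026  0.02958212]
balls [[ 0.50916057  0.07331963]
 [ 0.45946681 -0.00277797]] [0.48431369 0.03527083] dir 56.85438649096744 grip [[0.48869746 0.03419694]]
balls [[ 0.50513521  0.06757031]
 [ 0.45959442 -0.00749361]] [0.48236482 0.03003835] dir 58.75508188425645 grip [[0.48250612 0.03338898]]
offset [-0.0053 -0.088   0.0701] turn [-0.003 -0.008  0.532]
```

```bash
python3 -m inch '[{"offset":[0,-0.03,0],"turn":[-0.003,-0.008,0.05]},{"offset":[0,-0.03,0],"turn":[0,0,0.1]},{"offset":[-0.005,-0.03,0.01],"turn":[0,0,0.1]},{"offset":[0,0,0.03],"turn":[0,0,0.1]},{"offset":[0,0,0.02],"turn":[0,0,0.1]},{"offset":[0,0,0],"turn":[0,0,0.08]},{"offset":[0,0,0],"turn":[0,0,0]},{"offset":[0,0,0],"turn":[0,0,0]}]' 70 60 >/dev/null; python3 st.py; python3 to.py .4846 .034 .13 -32
```

```text
t 57.0 p [0.4982 0.0423 0.1565] r 0.5 az 4.9 yaw -32.79 tilt [-0.0006 -0.0024] F [-0.8  0.3 -0.7] w 0.061 q [-0.25  0.05  0.08  1.87 -0.    1.23 -0.74]
offset [-0.007   0.0143  0.0265] turn [ 0.002 -0.001 -0.014]
```

```bash
python3 -m inch '[{"offset":[-0.007,0.014,0],"turn":[0.002,-0.001,-0.014]},{"offset":[0,0,0],"turn":[0,0,0]},{"offset":[0,0,0.012],"turn":[0,0,0]},{"offset":[0,0,0.012],"turn":[0,0,0]},{"offset":[0,0,0],"turn":[0,0,0]},{"offset":[0,0,0],"turn":[0,0,0]},{"offset":[0,0,0],"turn":[0,0,0]},{"offset":[0,0,0],"turn":[0,0,0]}]' >/dev/null; python3 st.py; python3 to.py .4846 .034 .075 -32
```

```text
t 57.8 p [0.4852 0.0337 0.1311] r 0.486 az 4.0 yaw -31.63 tilt [0.0011 0.0003] F [ 0.3 -0.  -0.4] w 0.0608 q [-0.24  0.04  0.08  1.93 -0.    1.17 -0.71]
offset [-0.0007  0.0001  0.0561] turn [-0.001 -0.001  0.006]
```

```bash
python3 -m inch '[{"offset":[0,0,0.01],"turn":[0,0,0.006]},{"offset":[0,0,0.01],"turn":[0,0,0]},{"offset":[0,0,0.01],"turn":[0,0,0]},{"offset":[0,0,0.01],"turn":[0,0,0]},{"offset":[0,0,0.01],"turn":[0,0,0]},{"offset":[0,0,0],"turn":[0,0,0]},{"offset":[0,0,0],"turn":[0,0,0]},{"offset":[0,0,0],"turn":[0,0,0]}]' >/dev/null; python3 st.py; python3 to.py .4846 .034 .075 -32
```

```text
t 58.6 p [0.4848 0.0337 0.0759] r 0.486 az 4.0 yaw -31.99 tilt [-0.0003 -0.    ] F [0.5 0.7 0.2] w 0.0607 q [-0.24  0.09  0.08  1.99 -0.01  1.06 -0.71]
offset [-0.0003 -0.0002  0.0009] turn [0. 0. 0.]
```

Close on the grip and turn a little.

```bash
python3 -m inch '[{"offset":[0,0,0],"turn":[0,0,0]},{"offset":[0,0,0],"turn":[0,0,0]},{"offset":[0,0,0],"turn":[0,0,0]},{"offset":[0,0,0],"turn":[0,0,0]},{"offset":[0,0,0],"turn":[0,0,0]},{"offset":[0,0,0],"turn":[0,0,0]},{"offset":[0,0,0],"turn":[0,0,0]},{"offset":[0,0,0],"turn":[0,0,0]}]' 0 60 >/dev/null; python3 st.py
python3 -m inch '[{"offset":[0,0,0],"turn":[0,0,0.05]},{"offset":[0,0,0],"turn":[0,0,0.1]},{"offset":[0,0,0],"turn":[0,0,0.1]},{"offset":[0,0,0],"turn":[0,0,0.1]},{"offset":[0,0,0],"turn":[0,0,0.05]},{"offset":[0,0,0],"turn":[0,0,0]},{"offset":[0,0,0],"turn":[0,0,0]},{"offset":[0,0,0],"turn":[0,0,0]}]' >/dev/null; python3 st.py; python3 to.py .4846 .034 .075 -60
python3 -c "from rig import env;print(env.read_state()['torque'])"
```

```text
t 59.4 p [0.4845 0.0348 0.0773] r 0.486 az 4.1 yaw -31.99 tilt [-0.0002  0.0016] F [ 3.7 -1.4 -1.2] w 0.0135 q [-0.24  0.09  0.08  1.99 -0.01  1.06 -0.71]
t 60.2 p [0.4847 0.0346 0.0773] r 0.486 az 4.1 yaw -55.54 tilt [0.0001 0.001 ] F [-1.2  0.5  1.1] w 0.0135 q [-0.26  0.09  0.1   1.99 -0.01  1.06 -1.12]
offset [0.0004 0.0004 0.0023] turn [-0.001  0.001  0.078]
[ 0.12283441  0.15613631 -0.07886742]
```

```bash
python3 -m inch '[{"offset":[0,0,0],"turn":[0,0,0.1]},{"offset":[0,0,0],"turn":[0,0,0.15]},{"offset":[0,0,0],"turn":[0,0,0.15]},{"offset":[0,0,0],"turn":[0,0,0.15]},{"offset":[0,0,0],"turn":[0,0,0.15]},{"offset":[0,0,0],"turn":[0,0,0.1]},{"offset":[0,0,0],"turn":[0,0,0.05]},{"offset":[0,0,0],"turn":[0,0,0]}]' >/dev/null; python3 st.py; python3 to.py .4846 .0345 .077 -120
python3 -m inch '[{"offset":[0,0,0],"turn":[0,0,0.1]},{"offset":[0,0,0],"turn":[0,0,0.12]},{"offset":[0,0,0],"turn":[0,0,0.12]},{"offset":[0,0,0],"turn":[0,0,0.1]},{"offset":[0,0,0],"turn":[0,0,0.05]},{"offset":[0,0,0],"turn":[0,0,0]},{"offset":[0,0,0],"turn":[0,0,0]},{"offset":[0,0,0],"turn":[0,0,0]}]' >/dev/null; python3 st.py; python3 to.py .4846 .0345 .077 -150
```

```text
t 61.0 p [0.4847 0.0342 0.0773] r 0.486 az 4.0 yaw -104.88 tilt [0.0004 0.0002] F [-0.9  0.3  1.3] w 0.0135 q [-0.3   0.09  0.15  2.   -0.02  1.06 -1.98]
offset [-0.0003  0.0002  0.0003] turn [-0.     0.     0.264]
t 61.8 p [0.4846 0.0339 0.0773] r 0.486 az 4.0 yaw -132.83 tilt [ 0.0003 -0.0001] F [-2.1  0.2  0.6] w 0.0135 q [-0.32  0.09  0.17  2.   -0.02  1.06 -2.46]
offset [-0.0004  0.0004  0.0003] turn [-0.   0.   0.3]
```

```bash
python3 -m inch '[{"offset":[0,0,0],"turn":[0,0,0]},{"offset":[0,0,0],"turn":[0,0,0]},{"offset":[0,0,0],"turn":[0,0,0]},{"offset":[0,0,0],"turn":[0,0,0]},{"offset":[0,0,-0.015],"turn":[0,0,0]},{"offset":[0,0,-0.02],"turn":[0,0,0]},{"offset":[0,0,-0.01],"turn":[0,0,0]},{"offset":[0,0,0],"turn":[0,0,-0.1]}]' 60 60 >/dev/null; python3 st.py
python3 -m inch '[{"offset":[0,0,0],"turn":[0,0,-0.15]},{"offset":[0,0,0],"turn":[0,0,-0.15]},{"offset":[0,0,0],"turn":[0,0,-0.15]},{"offset":[0,0,0],"turn":[0,0,-0.15]},{"offset":[0,0,0],"turn":[0,0,-0.15]},{"offset":[0,0,0],"turn":[0,0,-0.15]},{"offset":[0,0,0],"turn":[0,0,-0.15]},{"offset":[0,0,0],"turn":[0,0,-0.15]}]' >/dev/null
python3 -m inch '[{"offset":[0,0,0],"turn":[0,0,-0.15]},{"offset":[0,0,0],"turn":[0,0,-0.15]},{"offset":[0,0,0],"turn":[0,0,-0.15]},{"offset":[0,0,0],"turn":[0,0,-0.15]},{"offset":[0,0,0],"turn":[0,0,-0.15]},{"offset":[0,0,0],"turn":[0,0,-0.15]},{"offset":[0,0,0],"turn":[0,0,-0.15]},{"offset":[0,0,0],"turn":[0,0,-0.15]}]' >/dev/null; python3 st.py;  python3 to.py .4847 .0343 .077 47.2
```

```text
t 62.6 p [0.4844 0.0336 0.1232] r 0.486 az 4.0 yaw -126.85 tilt [-0.0006 -0.0009] F [ 0.5  0.4 -0.4] w 0.0518 q [-0.33  0.04  0.17  1.94 -0.01  1.16 -2.37]
t 64.2 p [0.4841 0.0336 0.121 ] r 0.485 az 4.0 yaw 10.99 tilt [-0.0006 -0.001 ] F [-0.4 -0.   0.8] w 0.0524 q [-0.27  0.04  0.11  1.94 -0.    1.15  0.04]
offset [ 0.0007 -0.0006  0.044 ] turn [ 0.001  0.001 -0.632]
```

```bash
python3 -m inch '[{"offset":[0,0,0],"turn":[0,0,-0.14]},{"offset":[0,0,0],"turn":[0,0,-0.14]},{"offset":[0,0,0],"turn":[0,0,-0.14]},{"offset":[0,0,0],"turn":[0,0,-0.14]},{"offset":[0.001,-0.001,0],"turn":[0,0,-0.07]},{"offset":[0,0,0],"turn":[0,0,0]},{"offset":[0,0,0.01],"turn":[0,0,0]},{"offset":[0,0,0.01],"turn":[0,0,0]}]' >/dev/null; python3 st.py;  python3 to.py .4847 .0343 .077 47.2
```

```text
t 65.0 p [0.4846 0.0351 0.0996] r 0.486 az 4.1 yaw 48.7 tilt [ 0.001  -0.0007] F [-0.2 -0.7  0.1] w 0.0526 q [-0.26  0.07  0.1   1.97 -0.01  1.11  0.69]
offset [-0.0005  0.0005  0.0226] turn [ 0.001 -0.     0.026]
```

```bash
python3 -m inch '[{"offset":[-0.0005,0.0005,0.01],"turn":[0,0,0.026]},{"offset":[0,0,0.011],"turn":[0,0,0]},{"offset":[0,0,0],"turn":[0,0,0]},{"offset":[0,0,0],"turn":[0,0,0]},{"offset":[0,0,0],"turn":[0,0,0]},{"offset":[0,0,0],"turn":[0,0,0]},{"offset":[0,0,0],"turn":[0,0,0]},{"offset":[0,0,0],"turn":[0,0,0]}]' >/dev/null
python3 -m inch '[{"offset":[0,0,0],"turn":[0,0,0]},{"offset":[0,0,0],"turn":[0,0,0]},{"offset":[0,0,0],"turn":[0,0,0]},{"offset":[0,0,0],"turn":[0,0,0]},{"offset":[0,0,0],"turn":[0,0,0]},{"offset":[0,0,0],"turn":[0,0,0]},{"offset":[0,0,0],"turn":[0,0,0]},{"offset":[0,0,0],"turn":[0,0,0.05]}]' 0 60 >/dev/null; python3 st.py
python3 -m inch '[{"offset":[0,0,0],"turn":[0,0,0.1]},{"offset":[0,0,0],"turn":[0,0,0.15]},{"offset":[0,0,0],"turn":[0,0,0.15]},{"offset":[0,0,0],"turn":[0,0,0.15]},{"offset":[0,0,0],"turn":[0,0,0.15]},{"offset":[0,0,0],"turn":[0,0,0.15]},{"offset":[0,0,0],"turn":[0,0,0.15]},{"offset":[0,0,0],"turn":[0,0,0.1]}]' >/dev/null; python3 st.py;  python3 to.py .4847 .0343 .077 -40
```

```text
t 66.6 p [0.4842 0.0344 0.075 ] r 0.485 az 4.1 yaw 44.0 tilt [-0.0003 -0.0007] F [1.1 0.4 0.8] w 0.0144 q [-0.26  0.09  0.1   2.   -0.01  1.05  0.61]
t 67.4 p [0.4843 0.0343 0.0751] r 0.486 az 4.1 yaw -19.67 tilt [-0.0001 -0.0018] F [0.5 0.6 0.1] w 0.0135 q [-0.31  0.09  0.16  2.   -0.01  1.05 -0.49]
offset [ 0.0004 -0.0001 -0.0019] turn [ 0.002 -0.001  0.355]
```

```bash
python3 -m inch '[{"offset":[0,0,0],"turn":[0,0,0.14]},{"offset":[0,0,0],"turn":[0,0,0.15]},{"offset":[0,0,0],"turn":[0,0,0.15]},{"offset":[0,0,0],"turn":[0,0,0.15]},{"offset":[0,0,0],"turn":[0,0,0.15]},{"offset":[0,0,0],"turn":[0,0,0.15]},{"offset":[0,0,0],"turn":[0,0,0.15]},{"offset":[0,0,0],"turn":[0,0,0.1]}]' >/dev/null; python3 st.py
python3 -m inch '[{"offset":[0,0,0],"turn":[0,0,0.12]},{"offset":[0,0,0],"turn":[0,0,0.14]},{"offset":[0,0,0],"turn":[0,0,0.14]},{"offset":[0,0,0],"turn":[0,0,0.14]},{"offset":[0,0,0],"turn":[0,0,0.14]},{"offset":[0,0,0],"turn":[0,0,0.06]},{"offset":[0,0,0],"turn":[0,0,0]},{"offset":[0,0,0],"turn":[0,0,0]}]' >/dev/null; python3 st.py
python3 to.py .4847 .0343 .077 -130
```

```text
t 68.2 p [0.4844 0.0341 0.075 ] r 0.486 az 4.0 yaw -85.64 tilt [-0.0001 -0.0027] F [-0.6 -0.2 -1.5] w 0.0137 q [-0.37  0.09  0.22  2.   -0.02  1.05 -1.64]
t 69.0 p [0.4843 0.034  0.075 ] r 0.486 az 4.0 yaw -129.78 tilt [-0.0001 -0.0032] F [-0.1 -0.1 -0.8] w 0.0135 q [-0.41  0.09  0.26  2.   -0.02  1.05 -2.41]
offset [-0.0004 -0.0001 -0.002 ] turn [-0.002 -0.002  0.004]
```

```bash
python3 -m inch '[{"offset":[0,0,0],"turn":[0,0,0]},{"offset":[0,0,0],"turn":[0,0,0]},{"offset":[0,0,0],"turn":[0,0,0]},{"offset":[0,0,0],"turn":[0,0,0]},{"offset":[0,0,-0.015],"turn":[0,0,0]},{"offset":[0,0,-0.02],"turn":[0,0,0]},{"offset":[0,0,-0.01],"turn":[-0.002,-0.002,0]},{"offset":[0,0,0],"turn":[0,0,-0.1]}]' 60 60 >/dev/null; python3 st.py
python3 -m inch '[{"offset":[0,0,0],"turn":[0,0,-0.15]},{"offset":[0,0,0],"turn":[0,0,-0.15]},{"offset":[0,0,0],"turn":[0,0,-0.15]},{"offset":[0,0,0],"turn":[0,0,-0.15]},{"offset":[0,0,0],"turn":[0,0,-0.15]},{"offset":[0,0,0],"turn":[0,0,-0.15]},{"offset":[0,0,0],"turn":[0,0,-0.15]},{"offset":[0,0,0],"turn":[0,0,-0.15]}]' >/dev/null
python3 -m inch '[{"offset":[0,0,0],"turn":[0,0,-0.15]},{"offset":[0,0,0],"turn":[0,0,-0.15]},{"offset":[0,0,0],"turn":[0,0,-0.15]},{"offset":[0,0,0],"turn":[0,0,-0.15]},{"offset":[0,0,0],"turn":[0,0,-0.15]},{"offset":[0,0,0],"turn":[0,0,-0.15]},{"offset":[0,0,0],"turn":[0,0,-0.15]},{"offset":[0,0,0],"turn":[0,0,-0.15]}]' >/dev/null
python3 -m inch '[{"offset":[0,0,0],"turn":[0,0,-0.14]},{"offset":[0,0,0],"turn":[0,0,-0.14]},{"offset":[0,0,0],"turn":[0,0,-0.14]},{"offset":[0,0,0],"turn":[0,0,-0.14]},{"offset":[0,0,0],"turn":[0,0,-0.07]},{"offset":[0,0,0],"turn":[0,0,0]},{"offset":[0,0,0.01],"turn":[0,0,0]},{"offset":[0,0,0.01],"turn":[0,0,0]}]' >/dev/null; python3 st.py;  python3 to.py .4847 .0343 .077 50.2
```

```text
t 69.8 p [0.4834 0.0338 0.1209] r 0.485 az 4.0 yaw -123.73 tilt [-0.0027 -0.001 ] F [-0.2  0.2 -0.3] w 0.0517 q [-0.41  0.04  0.25  1.95 -0.01  1.15 -2.31]
t 72.2 p [0.4827 0.0331 0.0972] r 0.484 az 3.9 yaw 51.82 tilt [-0.0029  0.0024] F [-0.7 -1.  -0.8] w 0.0525 q [-0.34  0.06  0.19  1.98 -0.02  1.1   0.76]
offset [0.0022 0.0008 0.0202] turn [-0.004 -0.     0.028]
```

```bash
python3 -m inch '[{"offset":[0.002,0.001,0.01],"turn":[-0.004,0,0.028]},{"offset":[0,0,0.01],"turn":[0,0,0]},{"offset":[0,0,0],"turn":[0,0,0]},{"offset":[0,0,0],"turn":[0,0,0]},{"offset":[0,0,0],"turn":[0,0,0]},{"offset":[0,0,0],"turn":[0,0,0]},{"offset":[0,0,0],"turn":[0,0,0]},{"offset":[0,0,0],"turn":[0,0,0]}]' >/dev/null; python3 st.py
python3 -m inch '[{"offset":[0,0,0],"turn":[0,0,0]},{"offset":[0,0,0],"turn":[0,0,0]},{"offset":[0,0,0],"turn":[0,0,0]},{"offset":[0,0,0],"turn":[0,0,0]},{"offset":[0,0,0],"turn":[0,0,0]},{"offset":[0,0,0],"turn":[0,0,0]},{"offset":[0,0,0],"turn":[0,0,0]},{"offset":[0,0,0],"turn":[0,0,0.05]}]' 0 60 >/dev/null; python3 st.py
python3 -m inch '[{"offset":[0,0,0],"turn":[0,0,0.1]},{"offset":[0,0,0],"turn":[0,0,0.15]},{"offset":[0,0,0],"turn":[0,0,0.15]},{"offset":[0,0,0],"turn":[0,0,0.15]},{"offset":[0,0,0],"turn":[0,0,0.15]},{"offset":[0,0,0],"turn":[0,0,0.15]},{"offset":[0,0,0],"turn":[0,0,0.15]},{"offset":[0,0,0],"turn":[0,0,0.1]}]' >/dev/null; python3 st.py
python3 -m inch '[{"offset":[0,0,0],"turn":[0,0,0.14]},{"offset":[0,0,0],"turn":[0,0,0.15]},{"offset":[0,0,0],"turn":[0,0,0.15]},{"offset":[0,0,0],"turn":[0,0,0.15]},{"offset":[0,0,0],"turn":[0,0,0.15]},{"offset":[0,0,0],"turn":[0,0,0.15]},{"offset":[0,0,0],"turn":[0,0,0.15]},{"offset":[0,0,0],"turn":[0,0,0.1]}]' >/dev/null; python3 st.py
python3 -m inch '[{"offset":[0,0,0],"turn":[0,0,0.12]},{"offset":[0,0,0],"turn":[0,0,0.14]},{"offset":[0,0,0],"turn":[0,0,0.14]},{"offset":[0,0,0],"turn":[0,0,0.14]},{"offset":[0,0,0],"turn":[0,0,0.14]},{"offset":[0,0,0],"turn":[0,0,0.1]},{"offset":[0,0,0],"turn":[0,0,0]},{"offset":[0,0,0],"turn":[0,0,0]}]' >/dev/null; python3 st.py
```

```text
t 73.0 p [0.4832 0.0335 0.0733] r 0.484 az 4.0 yaw 50.0 tilt [-0.0031 -0.0008] F [-0.2  0.1 -0.5] w 0.0521 q [-0.34  0.09  0.19  2.   -0.02  1.05  0.73]
t 73.8 p [0.4842 0.0344 0.0738] r 0.485 az 4.1 yaw 47.17 tilt [-0.0008  0.0002] F [ 0.5  0.5 -0.2] w 0.0133 q [-0.34  0.09  0.19  2.   -0.02  1.05  0.68]
t 74.6 p [0.4843 0.0343 0.0738] r 0.485 az 4.1 yaw -16.51 tilt [-0.0008 -0.0007] F [ 0.8  0.2 -0.7] w 0.0134 q [-0.4   0.09  0.25  2.   -0.02  1.05 -0.43]
t 75.4 p [0.4843 0.0342 0.0738] r 0.485 az 4.0 yaw -82.49 tilt [-0.0007 -0.0014] F [0.8 0.2 0.1] w 0.0135 q [-0.45  0.09  0.31  2.01 -0.03  1.05 -1.57]
t 76.2 p [0.4842 0.0341 0.0738] r 0.485 az 4.0 yaw -128.95 tilt [-0.0005 -0.0017] F [ 0.7  0.9 -1.5] w 0.0135 q [-0.49  0.09  0.35  2.01 -0.03  1.05 -2.38]
```

```bash
python3 -m inch '[{"offset":[0,0,0],"turn":[0,0,0]},{"offset":[0,0,0],"turn":[0,0,0]},{"offset":[0,0,0],"turn":[0,0,0]},{"offset":[0,0,0],"turn":[0,0,0]},{"offset":[0,0,-0.015],"turn":[0,0,0]},{"offset":[0,0,-0.02],"turn":[0,0,0]},{"offset":[0,0,-0.01],"turn":[-0.002,-0.002,0]},{"offset":[0,0,0],"turn":[0,0,-0.1]}]' 60 60 >/dev/null
python3 -m inch '[{"offset":[0,0,0],"turn":[0,0,-0.15]},{"offset":[0,0,0],"turn":[0,0,-0.15]},{"offset":[0,0,0],"turn":[0,0,-0.15]},{"offset":[0,0,0],"turn":[0,0,-0.15]},{"offset":[0,0,0],"turn":[0,0,-0.15]},{"offset":[0,0,0],"turn":[0,0,-0.15]},{"offset":[0,0,0],"turn":[0,0,-0.15]},{"offset":[0,0,0],"turn":[0,0,-0.15]}]' >/dev/null
python3 -m inch '[{"offset":[0,0,0],"turn":[0,0,-0.15]},{"offset":[0,0,0],"turn":[0,0,-0.15]},{"offset":[0,0,0],"turn":[0,0,-0.15]},{"offset":[0,0,0],"turn":[0,0,-0.15]},{"offset":[0,0,0],"turn":[0,0,-0.15]},{"offset":[0,0,0],"turn":[0,0,-0.15]},{"offset":[0,0,0],"turn":[0,0,-0.15]},{"offset":[0,0,0],"turn":[0,0,-0.15]}]' >/dev/null
python3 -m inch '[{"offset":[0,0,0],"turn":[0,0,-0.14]},{"offset":[0,0,0],"turn":[0,0,-0.14]},{"offset":[0,0,0],"turn":[0,0,-0.14]},{"offset":[0,0,0],"turn":[0,0,-0.14]},{"offset":[0,0,0],"turn":[0,0,-0.04]},{"offset":[0,0,0],"turn":[0,0,0]},{"offset":[0,0,0.01],"turn":[0,0,0]},{"offset":[0,0,0.01],"turn":[0,0,0]}]' >/dev/null; python3 st.py;  python3 to.py .4843 .0343 .077 51
```

```text
t 79.4 p [0.4823 0.033  0.096 ] r 0.483 az 3.9 yaw 51.17 tilt [-0.004   0.0037] F [ 0.2  0.  -0.5] w 0.0521 q [-0.43  0.06  0.28  1.98 -0.02  1.1   0.76]
offset [0.0022 0.0009 0.019 ] turn [-0.005 -0.     0.003]
```

```bash
python3 -m inch '[{"offset":[0.002,0.001,0.01],"turn":[-0.005,0,0.003]},{"offset":[0,0,0.008],"turn":[0,0,0]},{"offset":[0,0,0],"turn":[0,0,0]},{"offset":[0,0,0],"turn":[0,0,0]},{"offset":[0,0,0],"turn":[0,0,0]},{"offset":[0,0,0],"turn":[0,0,0]},{"offset":[0,0,0],"turn":[0,0,0]},{"offset":[0,0,0],"turn":[0,0,0]}]' >/dev/null; python3 st.py
python3 -m inch '[{"offset":[0,0,0],"turn":[0,0,0]},{"offset":[0,0,0],"turn":[0,0,0]},{"offset":[0,0,0],"turn":[0,0,0]},{"offset":[0,0,0],"turn":[0,0,0]},{"offset":[0,0,0],"turn":[0,0,0]},{"offset":[0,0,0],"turn":[0,0,0]},{"offset":[0,0,0],"turn":[0,0,0]},{"offset":[0,0,0],"turn":[0,0,0.05]}]' 0 60 >/dev/null; python3 st.py
python3 -m inch '[{"offset":[0,0,0],"turn":[0,0,0.1]},{"offset":[0,0,0],"turn":[0,0,0.15]},{"offset":[0,0,0],"turn":[0,0,0.15]},{"offset":[0,0,0],"turn":[0,0,0.15]},{"offset":[0,0,0],"turn":[0,0,0.15]},{"offset":[0,0,0],"turn":[0,0,0.15]},{"offset":[0,0,0],"turn":[0,0,0.15]},{"offset":[0,0,0],"turn":[0,0,0.1]}]' >/dev/null; python3 st.py
python3 -m inch '[{"offset":[0,0,0],"turn":[0,0,0.14]},{"offset":[0,0,0],"turn":[0,0,0.15]},{"offset":[0,0,0],"turn":[0,0,0.15]},{"offset":[0,0,0],"turn":[0,0,0.15]},{"offset":[0,0,0],"turn":[0,0,0.15]},{"offset":[0,0,0],"turn":[0,0,0.15]},{"offset":[0,0,0],"turn":[0,0,0.15]},{"offset":[0,0,0],"turn":[0,0,0.1]}]' >/dev/null; python3 st.py
python3 -m inch '[{"offset":[0,0,0],"turn":[0,0,0.12]},{"offset":[0,0,0],"turn":[0,0,0.14]},{"offset":[0,0,0],"turn":[0,0,0.14]},{"offset":[0,0,0],"turn":[0,0,0.14]},{"offset":[0,0,0],"turn":[0,0,0.14]},{"offset":[0,0,0],"turn":[0,0,0.1]},{"offset":[0,0,0],"turn":[0,0,0]},{"offset":[0,0,0],"turn":[0,0,0]}]' >/dev/null; python3 st.py
```

```text
t 80.2 p [0.4832 0.0339 0.0743] r 0.484 az 4.0 yaw 50.85 tilt [-0.0028 -0.0005] F [-0.2 -0.6  1.1] w 0.0524 q [-0.43  0.09  0.28  2.01 -0.03  1.05  0.75]
t 81.0 p [0.484  0.0345 0.0747] r 0.485 az 4.1 yaw 48.01 tilt [-0.001   0.0003] F [ 0.4  0.2 -0. ] w 0.0135 q [-0.43  0.09  0.28  2.   -0.03  1.05  0.7 ]
t 81.8 p [0.4843 0.0345 0.0747] r 0.486 az 4.1 yaw -15.68 tilt [-0.0005 -0.0007] F [ 0.1  0.1 -1.5] w 0.0131 q [-0.48  0.09  0.34  2.01 -0.03  1.05 -0.4 ]
t 82.6 p [0.4845 0.0342 0.0747] r 0.486 az 4.0 yaw -81.65 tilt [-0.0001 -0.0015] F [ 0.   0.2 -0.6] w 0.013 q [-0.54  0.09  0.4   2.01 -0.04  1.05 -1.55]
t 83.4 p [0.4844 0.034  0.0747] r 0.486 az 4.0 yaw -128.11 tilt [-0.    -0.002] F [ 0.1  0.2 -0.6] w 0.0135 q [-0.59  0.09  0.45  2.01 -0.04  1.05 -2.36]
```

```bash
python3 -m inch '[{"offset":[0,0,0],"turn":[0,0,0]},{"offset":[0,0,0],"turn":[0,0,0]},{"offset":[0,0,0],"turn":[0,0,0]},{"offset":[0,0,0],"turn":[0,0,0]},{"offset":[0,0,-0.015],"turn":[0,0,0]},{"offset":[0,0,-0.02],"turn":[0,0,0]},{"offset":[0,0,-0.01],"turn":[-0.002,-0.002,0]},{"offset":[0,0,0],"turn":[0,0,-0.1]}]' 60 60 >/dev/null
python3 -m inch '[{"offset":[0,0,0],"turn":[0,0,-0.15]},{"offset":[0,0,0],"turn":[0,0,-0.15]},{"offset":[0,0,0],"turn":[0,0,-0.15]},{"offset":[0,0,0],"turn":[0,0,-0.15]},{"offset":[0,0,0],"turn":[0,0,-0.15]},{"offset":[0,0,0],"turn":[0,0,-0.15]},{"offset":[0,0,0],"turn":[0,0,-0.15]},{"offset":[0,0,0],"turn":[0,0,-0.15]}]' >/dev/null
python3 -m inch '[{"offset":[0,0,0],"turn":[0,0,-0.15]},{"offset":[0,0,0],"turn":[0,0,-0.15]},{"offset":[0,0,0],"turn":[0,0,-0.15]},{"offset":[0,0,0],"turn":[0,0,-0.15]},{"offset":[0,0,0],"turn":[0,0,-0.15]},{"offset":[0,0,0],"turn":[0,0,-0.15]},{"offset":[0,0,0],"turn":[0,0,-0.15]},{"offset":[0,0,0],"turn":[0,0,-0.15]}]' >/dev/null
python3 -m inch '[{"offset":[0,0,0],"turn":[0,0,-0.14]},{"offset":[0,0,0],"turn":[0,0,-0.14]},{"offset":[0,0,0],"turn":[0,0,-0.14]},{"offset":[0,0,0],"turn":[0,0,-0.14]},{"offset":[0,0,0],"turn":[0,0,-0.04]},{"offset":[0,0,0],"turn":[0,0,0]},{"offset":[0,0,0.01],"turn":[0,0,0]},{"offset":[0,0,0.01],"turn":[0,0,0]}]' >/dev/null; python3 st.py;  python3 to.py .4843 .0343 .077 51.9
```

```text
t 86.6 p [0.4828 0.0334 0.0971] r 0.484 az 4.0 yaw 52.01 tilt [-0.0029  0.0041] F [1.  0.4 0.1] w 0.0524 q [-0.52  0.06  0.38  1.99 -0.03  1.1   0.78]
offset [0.0016 0.0007 0.0201] turn [-0.005 -0.001  0.002]
```

```bash
python3 -m inch '[{"offset":[0.0016,0.001,0.01],"turn":[-0.005,0,0.003]},{"offset":[0,0,0.008],"turn":[0,0,0]},{"offset":[0,0,0],"turn":[0,0,0]},{"offset":[0,0,0],"turn":[0,0,0]},{"offset":[0,0,0],"turn":[0,0,0]},{"offset":[0,0,0],"turn":[0,0,0]},{"offset":[0,0,0],"turn":[0,0,0]},{"offset":[0,0,0],"turn":[0,0,0]}]' >/dev/null
python3 -m inch '[{"offset":[0,0,0],"turn":[0,0,0]},{"offset":[0,0,0],"turn":[0,0,0]},{"offset":[0,0,0],"turn":[0,0,0]},{"offset":[0,0,0],"turn":[0,0,0]},{"offset":[0,0,0],"turn":[0,0,0]},{"offset":[0,0,0],"turn":[0,0,0]},{"offset":[0,0,0],"turn":[0,0,0]},{"offset":[0,0,0],"turn":[0,0,0.05]}]' 0 60 >/dev/null; python3 st.py
python3 -m inch '[{"offset":[0,0,0],"turn":[0,0,0.1]},{"offset":[0,0,0],"turn":[0,0,0.12]},{"offset":[0,0,0],"turn":[0,0,0.12]},{"offset":[0,0,0],"turn":[0,0,0.12]},{"offset":[0,0,0],"turn":[0,0,0.12]},{"offset":[0,0,0],"turn":[0,0,0.12]},{"offset":[0,0,0],"turn":[0,0,0.1]},{"offset":[0,0,0],"turn":[0,0,0]}]' >/dev/null; python3 st.py
python3 -m inch '[{"offset":[0,0,0],"turn":[0,0,0.05]},{"offset":[0,0,0],"turn":[0,0,0.05]},{"offset":[0,0,0],"turn":[0,0,0.05]},{"offset":[0,0,0],"turn":[0,0,0.05]},{"offset":[0,0,0],"turn":[0,0,0.05]},{"offset":[0,0,0],"turn":[0,0,0]},{"offset":[0,0,0],"turn":[0,0,0]},{"offset":[0,0,0],"turn":[0,0,0]}]' >/dev/null; python3 st.py; python3 -c "from rig import env;print(env.read_state()['torque'])"
```

```text
t 88.2 p [0.4842 0.0344 0.0758] r 0.485 az 4.1 yaw 48.84 tilt [-0.      0.0005] F [ 0.1  0.6 -1.3] w 0.0134 q [-0.52  0.09  0.38  2.01 -0.04  1.05  0.73]
t 89.0 p [0.4843 0.0344 0.0758] r 0.486 az 4.1 yaw 1.27 tilt [ 0.0002 -0.0006] F [ 1.1  0.5 -0.4] w 0.014 q [-0.57  0.09  0.42  2.01 -0.04  1.05 -0.1 ]
t 89.8 p [0.4843 0.0343 0.0758] r 0.486 az 4.0 yaw -11.78 tilt [ 0.0003 -0.0026] F [ 1.2 -1.2 -0.6] w 0.0134 q [-0.58  0.09  0.44  2.01 -0.04  1.05 -0.33]
[-0.04044106 -0.1129654   1.03265357]
```

```bash
python3 -m inch '[{"offset":[0,0,0],"turn":[0,0,0.04]},{"offset":[0,0,0],"turn":[0,0,0.03]},{"offset":[0,0,0],"turn":[0,0,0]},{"offset":[0,0,0],"turn":[0,0,0]},{"offset":[0,0,0],"turn":[0,0,0]},{"offset":[0,0,0],"turn":[0,0,0]},{"offset":[0,0,0],"turn":[0,0,0]},{"offset":[0,0,0],"turn":[0,0,0]}]' >/dev/null; python3 st.py; python3 -c "from rig import env;print(env.read_state()['torque'])"
python3 -m inch '[{"offset":[0,0,0],"turn":[0,0,0]},{"offset":[0,0,0],"turn":[0,0,0]},{"offset":[0,0,0],"turn":[0,0,0]},{"offset":[0,0,0],"turn":[0,0,0]},{"offset":[0,0,0],"turn":[0,0,0]},{"offset":[0,0,-0.015],"turn":[0,0,0]},{"offset":[0,0,-0.03],"turn":[0,0,0]},{"offset":[0,0,-0.03],"turn":[0,0,0]}]' 60 60 >/dev/null; python3 st.py
python3 - <<'E'
from h import *
t=env.snapshot("top")[:,:,::-1];cv2.imwrite("pics/t13.png",t)
m=env.camera_model("top");g=cv2.cvtColor(t,cv2.COLOR_BGR2HSV)
mk=((g[...,2]>140)&(g[...,1]<60)).astype(np.uint8)
for c in cv2.findContours(mk,cv2.RETR_EXTERNAL,cv2.CHAIN_APPROX_NONE)[0]:
    if cv2.contourArea(c)>500 and cv2.boundingRect(c)[0]<270 and 150<cv2.boundingRect(c)[1]<270: r=rect(m,c,.006);print(cv2.boundingRect(c),np.round(r[0],1),np.round(r[1],1),r[2])
s=env.snapshot("scene")[:,:,::-1];cv2.imwrite("pics/s13.png",s)
E
python3 to.py .52 .45 .15 -18
```

```text
t 90.6 p [0.4843 0.0345 0.0759] r 0.486 az 4.1 yaw -15.33 tilt [ 0.0004 -0.0032] F [ 0.3 -1.1  0.1] w 0.014 q [-0.58  0.09  0.44  2.01 -0.04  1.05 -0.39]
[ 0.00629462 -0.14162995  1.42109685]
t 91.4 p [0.4808 0.0334 0.1489] r 0.482 az 4.0 yaw -15.78 tilt [-0.0084 -0.0044] F [ 0.9 -0.5  0.6] w 0.052 q [-0.59  0.01  0.44  1.92 -0.    1.22 -0.43]
(142, 215, 44, 44) [525.1 445.2] [102.2 102.2] 71.4205093383789
offset [-0.0781 -0.4103  0.0009] turn [0.003 0.001 0.039]
```

```bash
python3 -m inch '[{"offset":[-0.006,-0.03,0],"turn":[0.003,0.001,0.04]},{"offset":[-0.009,-0.045,0],"turn":[0,0,0]},{"offset":[-0.009,-0.045,0],"turn":[0,0,0]},{"offset":[-0.009,-0.045,0],"turn":[0,0,0]},{"offset":[-0.009,-0.045,0],"turn":[0,0,0]},{"offset":[-0.009,-0.045,0],"turn":[0,0,0]},{"offset":[-0.009,-0.045,0],"turn":[0,0,0]},{"offset":[-0.009,-0.045,0],"turn":[0,0,0]}]' >/dev/null; python3 st.py;  python3 to.py .5265 .447 .05 -18.6
python3 see.py pics/w14.png .006
```

```text
t 92.3 p [0.5291 0.3874 0.1504] r 0.656 az 36.2 yaw -19.11 tilt [0.0013 0.0018] F [ 0.7 -0.7  1. ] w 0.0519 q [-0.88  0.37  0.23  1.51 -0.09  1.28 -0.97]
offset [-0.022  -0.0552  0.1005] turn [-0.002 -0.001 -0.009]
px (157, 249, 201, 10) ctr [495.3 292.6] size [ 12.3 270.1] ang 71.4
px (416, 192, 35, 26) ctr [732.1 283.3] size [29.8 46.9] ang 59.4
px (471, 158, 41, 58) ctr [805.6 277.5] size [75. 49.] ang 83.5
px (403, 136, 37, 26) ctr [730.6 359.3] size [30.3 45.9] ang 70.9
px (196, 90, 87, 87) ctr [527.2 447.4] size [101.9 101.6] ang 71.3
px (429, 0, 83, 70) ctr [807.  464.2] size [ 12.1 125.4] ang 36.2
px (323, 0, 76, 23) ctr [696.2 528.9] size [21.3 81.5] ang 70.9
px (0, 0, 122, 239) ctr [322.1 519.5] size [288.7 142.3] ang 58.1
```

```bash
python3 - <<'E'
from h import *
m=env.camera_model("wrist");a=cv2.imread("pics/w14.png");v=cv2.cvtColor(a,cv2.COLOR_BGR2HSV)[...,2]
mk=np.zeros(v.shape,np.uint8);c=max([c for c in cv2.findContours((v>140).astype(np.uint8),0,1)[0] if cv2.boundingRect(c)[0]in range(185,205) and cv2.boundingRect(c)[1]in range(80,100)],key=cv2.contourArea)
cv2.drawContours(mk,[cv2.convexHull(c)],-1,1,-1);mk=cv2.erode(mk,np.ones((9,9)))&(v<70).astype(np.uint8)
c=max(cv2.findContours(mk,0,1)[0],key=cv2.contourArea);print(rect(m,c,.038))
E
python3 -m inch '[{"offset":[-0.01,-0.027,0],"turn":[-0.002,-0.001,-0.009]},{"offset":[-0.011,-0.028,0],"turn":[0,0,0]},{"offset":[0,0,0.02],"turn":[0,0,0]},{"offset":[0,0,0.03],"turn":[0,0,0]},{"offset":[0,0,0.03],"turn":[0,0,0]},{"offset":[0,0,0.01],"turn":[0,0,0]},{"offset":[0,0,0],"turn":[0,0,0]},{"offset":[0,0,0],"turn":[0,0,0]}]' >/dev/null; python3 st.py;  python3 to.py .5272 .4472 -.015 -18.7
```

```text
((525.0742797851562, 455.981201171875), (45.078514099121094, 12.235275268554688), 70.75308227539062)
t 93.15 p [0.5208 0.4624 0.0504] r 0.696 az 41.6 yaw -17.82 tilt [-0.0065  0.0009] F [ 0.4 -0.1  0.7] w 0.0523 q [-0.93  0.53  0.19  1.49 -0.11  1.14 -1.02]
offset [0.0112 0.0124 0.0653] turn [0.001 0.006 0.015]
```

```bash
python3 -m inch '[{"offset":[0.011,0.012,0.01],"turn":[0.001,0.006,0.015]},{"offset":[0,0,0],"turn":[0,0,0]},{"offset":[0,0,0.015],"turn":[0,0,0]},{"offset":[0,0,0.015],"turn":[0,0,0]},{"offset":[0,0,0.005],"turn":[0,0,0]},{"offset":[0,0,0],"turn":[0,0,0]},{"offset":[0,0,0],"turn":[0,0,0]},{"offset":[0,0,0],"turn":[0,0,0]}]' >/dev/null; python3 st.py;  python3 to.py .5272 .4472 -.016 -18.7
```

```text
t 93.95 p [0.5304 0.4471 0.0052] r 0.694 az 40.1 yaw -18.84 tilt [0.0039 0.0035] F [0.6 0.  0.2] w 0.0521 q [-0.91  0.56  0.2   1.55 -0.12  1.05 -1.01]
offset [-0.0031  0.001   0.0212] turn [-0.005 -0.003 -0.002]
```

```bash
python3 -m inch '[{"offset":[-0.003,0.001,0.006],"turn":[-0.005,-0.003,-0.002]},{"offset":[0,0,0.006],"turn":[0,0,0]},{"offset":[0,0,0.006],"turn":[0,0,0]},{"offset":[0,0,0.003],"turn":[0,0,0]},{"offset":[0,0,0],"turn":[0,0,0]},{"offset":[0,0,0],"turn":[0,0,0]},{"offset":[0,0,0],"turn":[0,0,0]},{"offset":[0,0,0],"turn":[0,0,0]}]' >/dev/null; python3 st.py
python3 -m inch '[{"offset":[0,0,0],"turn":[0,0,0]},{"offset":[0,0,0],"turn":[0,0,0]},{"offset":[0,0,0],"turn":[0,0,0]},{"offset":[0,0,0],"turn":[0,0,0]},{"offset":[0,0,0],"turn":[0,0,0]},{"offset":[0,0,0],"turn":[0,0,0]},{"offset":[0,0,0],"turn":[0,0,0]},{"offset":[0,0,0],"turn":[0,0,0]}]' 0 45 >/dev/null; python3 st.py
```

```text
t 94.75 p [ 0.5273  0.4479 -0.0168] r 0.692 az 40.3 yaw -18.68 tilt [-0.      0.0005] F [ 1.1  0.9 -0.4] w 0.052 q [-0.91  0.58  0.19  1.56 -0.12  1.01 -1.01]
t 95.55 p [ 0.5277  0.4481 -0.0161] r 0.692 az 40.3 yaw -18.69 tilt [0.0007 0.0012] F [0.5 0.7 0.4] w 0.016 q [-0.91  0.58  0.19  1.56 -0.12  1.01 -1.01]
```

```bash
python3 -m inch '[{"offset":[0,0,-0.02],"turn":[0,0,0]},{"offset":[0,0,-0.03],"turn":[0,0,0]},{"offset":[0,0,-0.04],"turn":[0,0,0]},{"offset":[0,0,-0.04],"turn":[0,0,0]},{"offset":[0,0,-0.03],"turn":[0,0,0]},{"offset":[0,0,-0.02],"turn":[0,0,0]},{"offset":[0,0,-0.01],"turn":[0,0,0]},{"offset":[0,0,0],"turn":[0,0,0]}]' >/dev/null; python3 st.py; python3 to.py .6095 .0305 .16 -1.6;python3 see.py pics/w15.png .188
```

```text
t 96.35 p [0.5249 0.4457 0.1759] r 0.689 az 40.3 yaw -18.69 tilt [-0.0064 -0.0057] F [-0.4 -0.  -2.9] w 0.0154 q [-0.92  0.43  0.22  1.37 -0.09  1.36 -1.03]
offset [0.2133 0.366  0.0178] turn [ 0.007  0.005 -0.298]
px (409, 266, 43, 33) ctr [631.8 356.9] size [26.4 25.5] ang 54.6
px (42, 265, 71, 35) ctr [380.4 443.4] size [29.1 50.9] ang 71.5
px (469, 195, 43, 32) ctr [683.5 401.1] size [28.9 16. ] ang 5.3
px (408, 178, 31, 26) ctr [641.1 432.2] size [14.8 23.4] ang 31.7
px (179, 154, 158, 60) ctr [533.5 472.1] size [ 41.5 105.6] ang 71.4
px (450, 0, 56, 26) ctr [689.5 528.7] size [ 5.9 36.6] ang 47.3
px (301, 0, 211, 121) ctr [651.7 520.3] size [ 48.  150.9] ang 56.6
px (0, 0, 142, 239) ctr [427.9 542.7] size [159.5  91.5] ang 58.0
```

```bash
python3 -m inch '[{"offset":[0.012,0.03,0],"turn":[0.007,0.005,-0.02]},{"offset":[0.017,0.043,0],"turn":[0,0,-0.035]},{"offset":[0.017,0.043,0],"turn":[0,0,-0.035]},{"offset":[0.017,0.043,0],"turn":[0,0,-0.035]},{"offset":[0.017,0.043,0],"turn":[0,0,-0.035]},{"offset":[0.017,0.043,0],"turn":[0,0,-0.035]},{"offset":[0.017,0.043,0],"turn":[0,0,-0.035]},{"offset":[0.017,0.043,0],"turn":[0,0,-0.035]}]' >/dev/null; python3 st.py; python3 to.py .6095 .0305 .16 -1.6
```

```text
t 97.2 p [0.576  0.0903 0.1586] r 0.583 az 8.9 yaw -2.04 tilt [-0.0205 -0.0093] F [ 1.7  0.6 -1.7] w 0.0159 q [-0.53  0.24  0.35  1.67 -0.08  1.28 -0.2 ]
offset [ 0.0356  0.0585 -0.0016] turn [ 0.01   0.02  -0.008]
```

```bash
python3 -m inch '[{"offset":[0.012,0.02,0],"turn":[0.01,0.02,-0.008]},{"offset":[0.012,0.02,0],"turn":[0,0,0]},{"offset":[0.012,0.018,0],"turn":[0,0,0]},{"offset":[0,0,0.01],"turn":[0,0,0]},{"offset":[0,0,0.015],"turn":[0,0,0]},{"offset":[0,0,0.015],"turn":[0,0,0]},{"offset":[0,0,0],"turn":[0,0,0]},{"offset":[0,0,0],"turn":[0,0,0]}]' >/dev/null; python3 st.py; python3 to.py .6095 .0305 .11 -1.6
```

```text
t 98.0 p [0.6034 0.0172 0.1031] r 0.604 az 1.6 yaw -2.25 tilt [-0.0183 -0.0074] F [ 0.4 -0.3 -1.1] w 0.0157 q [-0.42  0.32  0.39  1.68 -0.12  1.18 -0.04]
offset [ 0.0054 -0.0135 -0.0071] turn [ 0.008  0.018 -0.011]
```

```bash
python3 -m inch '[{"offset":[0.0055,-0.0135,0],"turn":[0.008,0.018,-0.011]},{"offset":[0,0,0],"turn":[0,0,0]},{"offset":[0,0,0],"turn":[0,0,0]},{"offset":[0,0,0],"turn":[0,0,0]},{"offset":[0,0,0],"turn":[0,0,0]},{"offset":[0,0,0],"turn":[0,0,0]},{"offset":[0,0,0],"turn":[0,0,0]},{"offset":[0,0,0],"turn":[0,0,0]}]' >/dev/null; python3 st.py; python3 to.py .6095 .0305 .11 -1.6
python3 - <<'E'
from h import *
m=env.camera_model("wrist");np.save("w16.npy",m["cam_to_world"]);a=env.snapshot("wrist")[:,:,::-1]
cv2.imwrite("pics/w16.png",a);cv2.imwrite("pics/w16c.png",cv2.convertScaleAbs(cv2.resize(a[110:290,120:360],(800,600),interpolation=cv2.INTER_CUBIC),alpha=.9))
E
```

```text
t 98.8 p [0.6108 0.0332 0.1049] r 0.612 az 3.1 yaw -1.45 tilt [0.0042 0.0017] F [ 0.5  0.2 -2. ] w 0.0158 q [-0.43  0.32  0.38  1.69 -0.13  1.16 -0.05]
offset [-0.0012  0.0027 -0.0051] turn [-0.002 -0.004  0.003]
```

View pics/w16c.png

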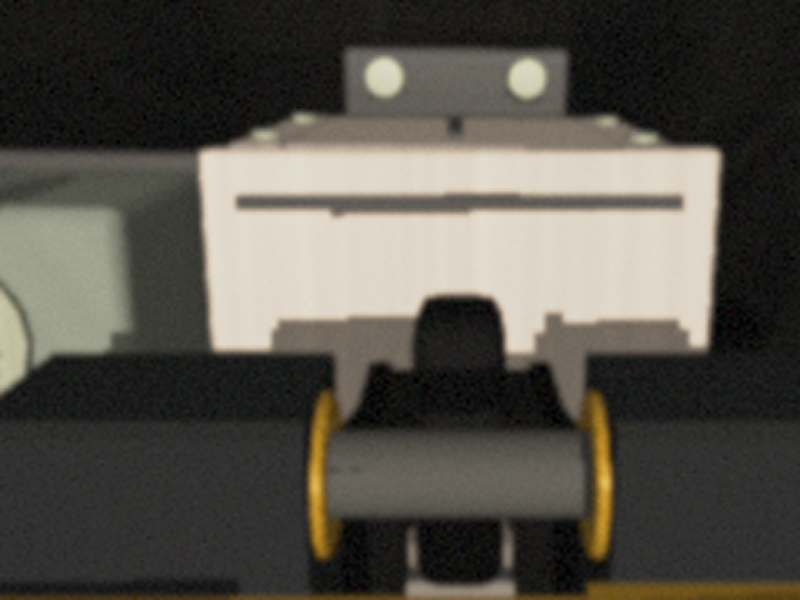

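Run:
```python
from h import *
m=env.camera_model("wrist");m["cam_to_world"]=np.load("w16.npy")
f=lambda x,y:(120+x*.3,110+y*.3)
p=w(m,[f(200,149),f(720,149)],.127);print(p,np.linalg.norm(p[0]-p[1]),p.mean(0)+.05*np.array([np.sin(np.radians(-1.5)),-1]))
print("well studs check rim far lower", w(m,[f(345,118),f(567,118)],.013))
```

```text
[[0.56280801 0.08335695]
 [0.66170764 0.08086468]] 0.09893102608939396 [0.61094898 0.03211082]
well studs check rim far lower [[0.57703925 0.08090929]
 [0.64595659 0.07918087]]
```

```bash
python3 -m inch '[{"offset":[-0.0012,0.002,0.002],"turn":[-0.002,-0.004,0.003]},{"offset":[0,0,0.005],"turn":[0,0,0]},{"offset":[0,0,0.005],"turn":[0,0,0]},{"offset":[0,0,0.004],"turn":[0,0,0]},{"offset":[0,0,0],"turn":[0,0,0]},{"offset":[0,0,0],"turn":[0,0,0]},{"offset":[0,0,0],"turn":[0,0,0]},{"offset":[0,0,0],"turn":[0,0,0]}]' >/dev/null; python3 st.py; python3 to.py .6097 .0313 .084 -1.6
```

```text
t 99.65 p [0.609  0.0308 0.0868] r 0.61 az 2.9 yaw -1.66 tilt [-0.0014 -0.0007] F [ 0.9  0.1 -2.7] w 0.0157 q [-0.43  0.33  0.37  1.7  -0.13  1.13 -0.05]
offset [ 0.0007 -0.0006  0.0028] turn [ 0.001  0.001 -0.001]
```

```bash
python3 -m inch '[{"offset":[0.0007,-0.0005,0.001],"turn":[0.001,0.001,0]},{"offset":[0,0,0],"turn":[0,0,0]},{"offset":[0,0,0.001],"turn":[0,0,0]},{"offset":[0,0,0],"turn":[0,0,0]},{"offset":[0,0,0],"turn":[0,0,0]},{"offset":[0,0,0],"turn":[0,0,0]},{"offset":[0,0,0],"turn":[0,0,0]},{"offset":[0,0,0],"turn":[0,0,0]}]' >/dev/null; python3 st.py
python3 -m inch '[{"offset":[0,0,0.0012],"turn":[0,0,0]},{"offset":[0,0,0],"turn":[0,0,0]},{"offset":[0,0,0],"turn":[0,0,0]},{"offset":[0,0,0],"turn":[0,0,0]},{"offset":[0,0,0],"turn":[0,0,0]},{"offset":[0,0,0],"turn":[0,0,0]},{"offset":[0,0,0],"turn":[0,0,0]},{"offset":[0,0,0],"turn":[0,0,0]}]' >/dev/null; python3 st.py
```

```text
t 100.45 p [0.6101 0.0314 0.0851] r 0.611 az 2.9 yaw -1.66 tilt [0.0006 0.0006] F [ 0.2 -0.2 -2.6] w 0.0158 q [-0.43  0.34  0.37  1.7  -0.13  1.13 -0.04]
t 101.25 p [0.6102 0.0314 0.0838] r 0.611 az 2.9 yaw -1.66 tilt [0.0007 0.0006] F [ 0.4  0.2 -2.5] w 0.0153 q [-0.43  0.34  0.37  1.71 -0.14  1.12 -0.04]
```

```bash
for i in 1; do python3 -m inch '[{"offset":[0,0,0.0012],"turn":[0,0,0]},{"offset":[0,0,0],"turn":[0,0,0]},{"offset":[0,0,0],"turn":[0,0,0]},{"offset":[0,0,0],"turn":[0,0,0]},{"offset":[0,0,0],"turn":[0,0,0]},{"offset":[0,0,0],"turn":[0,0,0]},{"offset":[0,0,0],"turn":[0,0,0]},{"offset":[0,0,0],"turn":[0,0,0]}]' >/dev/null; python3 st.py; done
python3 -m inch '[{"offset":[0,0,0.001],"turn":[0,0,0]},{"offset":[0,0,0],"turn":[0,0,0]},{"offset":[0,0,0],"turn":[0,0,0]},{"offset":[0,0,0],"turn":[0,0,0]},{"offset":[0,0,0],"turn":[0,0,0]},{"offset":[0,0,0],"turn":[0,0,0]},{"offset":[0,0,0],"turn":[0,0,0]},{"offset":[0,0,0],"turn":[0,0,0]}]' >/dev/null; python3 st.py
```

```text
t 102.05 p [0.6103 0.0314 0.0838] r 0.611 az 2.9 yaw -1.66 tilt [0.0011 0.001 ] F [-0.1  0.  -1.4] w 0.0155 q [-0.43  0.34  0.37  1.71 -0.14  1.12 -0.04]
t 102.85 p [0.6104 0.0314 0.0838] r 0.611 az 2.9 yaw -1.66 tilt [0.0014 0.0014] F [-0.1 -0.3 -0.5] w 0.0156 q [-0.43  0.34  0.37  1.71 -0.14  1.12 -0.04]
```

```bash
python3 -m inch '[{"offset":[0,0,0],"turn":[0,0,0]},{"offset":[0,0,0],"turn":[0,0,0]},{"offset":[0,0,0],"turn":[0,0,0]},{"offset":[0,0,0],"turn":[0,0,0]},{"offset":[0,0,0],"turn":[0,0,0]},{"offset":[0,0,-0.01],"turn":[0,0,0]},{"offset":[0,0,-0.02],"turn":[0,0,0]},{"offset":[0,0,-0.03],"turn":[0,0,0]}]' 60 60 >/dev/null; python3 st.py
python3 -m inch '[{"offset":[0,0.01,-0.03],"turn":[0,0,0]},{"offset":[0,0.03,-0.02],"turn":[0,0,0]},{"offset":[-0.02,0.03,0],"turn":[0,0,0]},{"offset":[-0.03,0.01,0],"turn":[0,0,0]},{"offset":[-0.03,0,0],"turn":[0,0,0]},{"offset":[-0.02,0,0],"turn":[0,0,0]},{"offset":[0,0,0],"turn":[0,0,0]},{"offset":[0,0,0],"turn":[0,0,0]}]' >/dev/null; python3 st.py
python3 - <<'E'
from h import *
m=env.camera_model("wrist");np.save("w17.npy",m["cam_to_world"]);a=env.snapshot("wrist")[:,:,::-1];t=env.snapshot("top")[:,:,::-1];s=env.snapshot("scene")[:,:,::-1]
cv2.imwrite("pics/w17.png",a);cv2.imwrite("pics/t17.png",t)
L=np.vstack([cv2.resize(a[0:200,140:440],(420,280),interpolation=cv2.INTER_CUBIC),cv2.resize(s[100:300,130:430],(420,280),interpolation=cv2.INTER_CUBIC)])
cv2.imwrite("pics/c17.png",np.hstack([cv2.convertScaleAbs(L,alpha=.9),cv2.resize(t[125:285,265:365],(350,560),interpolation=cv2.INTER_CUBIC)]))
E
```

```text
t 103.65 p [0.6082 0.0311 0.1428] r 0.609 az 2.9 yaw -1.67 tilt [-0.0044 -0.    ] F [-0.1 -0.2  0.8] w 0.0521 q [-0.44  0.29  0.38  1.64 -0.11  1.24 -0.06]
t 104.45 p [ 0.5065 -0.0499  0.2061] r 0.509 az -5.6 yaw -1.71 tilt [0.0101 0.0021] F [0.4 0.7 0.4] w 0.0522 q [-0.4   0.01  0.42  1.8  -0.01  1.32 -0.01]
```

View pics/c17.png

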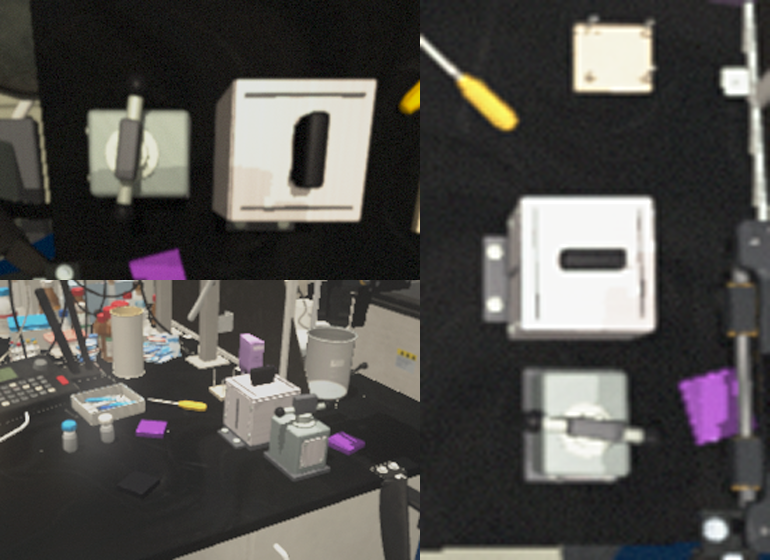

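Run:
```python
from h import *
t=env.camera_model("top");g=lambda x,y:(265+(x-420)/3.5,125+y/3.5)
print("cover top",w(t,[g(519,197),g(655,197),g(655,331),g(519,333)],.106).mean(0),"vs rim (top cam) ~ .6065 .028")
b=w(t,[g(530,420),g(643,436)],.11);print("crank dir",np.degrees(np.arctan2(*(b[0]-b[1])[::-1])))
env.sign_off()
```

```text
cover top [0.60585165 0.02849062] vs rim (top cam) ~ .6065 .028
crank dir 80.39636813979581
the job is handed in; nothing more can be done
```

I stacked the three loose fixture plates on the pile, wound the crank to its stop, laid the cover over the well and handed the job in at about 104 s. Sign-off gives no verdict, so what follows is my own last checks.

- **Plates:** Only three loose plates were present. The fourth pale plate carries pins, so I left it. Each plate was lowered in 1–2 mm steps until it touched, then let go. The top plate sat within about 2 mm of the well's centre. I did not look at the pile again after it sank, because the cover was on by then.
- **Crank:** I turned it about 700° clockwise until the torque rose to 1.4 N m without further movement. Its final direction of about 80° matches the stop at 12.7 rad.
- **Cover:** It had been knocked about 25 mm aside during the run, so I measured its position again before gripping it. It touched the rim at the expected height and is square, about 1 mm from the centre in the overhead view.
- **Bystanders:** In the last picture the vials, screwdriver, pin plate and look-alikes appear where they started. I did not measure them.

**Disagreements:**
- The fingertips sit about 36 mm behind the reported TCP. This made the first two grasps close on empty air above a plate; I then found the true height by touch.
- The overhead and wrist cameras differ by about 2 mm.

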